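# Pull the chute's drop gate shut with the hooked pole

### The job

Shut the chute's drop gate with the hooked pole: take the pole from its rest, pass its hook through the ring on top of the gate from the robot's side so that it hangs on the ring's lower edge, pull the gate down until it is stopped by the seal strip and then keep up a steady pull of about 6 N for two seconds to bed it (never pull harder than 12 N). Then unhook the pole without lifting the gate again and lay it back in both saddles of its rest the way it lay. Never touch the gate or its ring with the gripper or the arm, and leave everything else where it is.

Things in the scene. Friction and masses are not known exactly. Their poses are not given: they have to be found in the camera images.
- pole_grip (a point): Centre of the pole's wooden grip, a bar 90 long, 16 wide, 30 mm high; pole 0.13 kg, balanced about here. x forward to the hook, z up. Steel weight behind, 17 mm thick, to x=-71 mm. In front, on the grip's centre line, an 8 mm steel rod to x=89 mm, where it turns straight down (the hook). Grip it hard across the 16 mm, between the saddles: it can pitch a little in the grip under load at the hook.
- pole_tip (a point): Centre of the rounded end of the hook's downturned tip (4 mm radius), at x = +89 mm, z = -18 mm from pole_grip; axes as pole_grip. The lowest point of the hook is 4 mm below it, that is 22 mm below the rod's axis.
- rest_seat (a point): Middle of the pole's rest, on its saddle floors 35 mm above the bench; x along the rest. Fixed base 110 x 60 mm; two black saddles centred at x=+-36 mm, 10 mm thick, 28 mm wide inside, cheeks 17 mm high, 62 mm clear between them. The pole lies with its grip's underside on both floors, pole_grip 15 mm above this point, hook to +x. It may stand left or right of the chute.
- ring_centre (a point): Centre of the steel ring upright on top of the gate. x: its axis, level, away from the robot; z up. Inside diameter 40 mm, 8 mm bar (lower edge's centre line 24 mm below here). Its stem is sprung, giving a few mm down under load. Gate shut, nothing pulling: 182 to 192 mm above the bench. Free space before and behind; uprights 85 mm to either side, 205 mm high, 26 mm deep.
- gate (a joint): The steel drop gate, 150 mm wide, 78 mm high, sliding in two uprights at the chute. Value in m: 0 = fully up, grows as it comes down, shut = stopped by a rubber seal strip across the chute floor, at 0.070 to 0.080 as the strip is new or worn: only feeling it stop tells. Starts at 0 to 0.02. It stays where it is left and takes about 1 to 3 N down to move; lifting takes 6 N or more.
- chute: Fixed stand: stainless chute 130 mm wide, coming down from a low rack (+x) under the gate into a grey plastic tray (190 x 200 mm, 36 mm high, from 30 to 220 mm on the robot's side of the gate). Origin on the bench under the gate; x away from the robot, along the chute, same as the ring's axis.
- coil: Bystander: blue solenoid coil housing, 70 x 36 x 42 mm, origin at its underside.
- bolt0: Bystander: banjo bolt standing on its head in the tray, 36 mm high, origin at its underside.
- bolt1: Bystander: the second such bolt in the tray.
- clevis: Bystander: steel rod clevis, 80 x 34 x 26 mm.
- case: Bystander: green seal kit case, 140 x 100 x 43 mm, on the other side of the chute from the rest.
- endcap: Bystander: aluminium cylinder end cap, 60 x 60 x 38 mm.
- tub: Bystander: white tub with a black lid, 68 mm across, 70 mm high.
There are look-alikes about, which are no part of the job. Of the things that look like the part that bears pole_grip, the largest one is meant.

How it is judged:
By the outcome, as a careful person would: the job done as asked, in the order asked, and still so for the second after the job is handed in, with the robot touching nothing.
It also fails if it takes over 69 s, if anything falls off the work surface, if the arm or the gripper's body presses on something with over 40 N, if the wrist force passes 120 N, or if a joint passes its speed limit or range.

### The arm

A 7-joint arm with a two-finger parallel gripper is mounted at the origin on the work surface. World frame = base frame: x ahead of the robot, y to its left, z up, the work surface at z = 0. Lengths are in m, angles in rad, forces in N, time in s.
With the tool pointing down it reaches from about 0.425 to 0.875 m from the base axis. Payload 4.7 kg.
Tool frame: the origin (TCP) lies on the centre line of the jaws, within the pads' length; the fingertips stand 14 mm ahead of it and the grasp point (between the pads) lies 5 mm behind it; z points along the fingers, y is the direction in which the jaws open and shut (so a half turn about z gives the same grasp; the last joint's range is limited). The gripper opens to 87 mm and grips with 3 to 60 N. Pads are 19 mm wide; open, the fingers measure 117 mm over their backs; the gripper's body (75 mm by 190 mm) begins 51 mm behind the grasp point.
Start: joints at [1.35, 0.321, -0.07, 1.45, 0.023, 1.371, -0.057], TCP at [0.151, -0.632, 0.237] pointing down, gripper open.
Joint ranges: [-2.86, 2.86], [-0.3, 2.09], [-1.38, 1.24], [0.06, 2.45], [-1.56, 4.7], [0.09, 2.05], [-2.69, 2.69]. Speed limits (rad/s): [2.57, 2.57, 3.14, 3.14, 3.14, 3.14, 3.14].

### API

Orientations are given as a rotation vector (axis times angle).
In Python, from bench import ctrl gives the robot as it stands. The module is installed in compiled form; this text tells all that it offers.
- The arm moves only by the tool step_arm, never from a script. Its argument "plan" is a list of rows, each a list of 3 entries, a list of its own where there are three numbers: the turn, a rotation vector about the tool's x, y, z in rad, then the shift along the tool's x, y, z in m, then the closure in counts, from 0 (fully open) to 255 (shut). In form: [[[rx, ry, rz], [x, y, z], hand], ...]. A call has exactly 10 rows; each row is the pose to reach, as a shift and turn from the pose commanded when the call began, along the tool's axes at that moment; what a row does not reach only later rows make up. A row lasts 1/8 s, in which the tool goes at most 62.5 mm and 10.7 degrees, less where a joint would pass 70% of its speed; a pose out of reach is approached as far as the arm can. A call with a gripper value outside its range is refused whole. The fingers move at their own pace and stop on an object; "squeeze" is the grip in N (left out, the last holds). Time passes only in rows, so rows that repeat a pose let the fingers close, or fill a call up. It gives the time, the measured TCP pose, the force and the opening at its end, in the units of the state.
- ctrl.get_state(): the state, without advancing time (a new reading comes with each control period).
- ctrl.get_image(name): name is "side" or "top" or "wrist"; returns the picture (480x640x3 uint8, red, green, blue); there is no depth.
- ctrl.calibration(name): a dict with "fov_y" (degrees; the focal length in pixels is half the picture's height over the tangent of half this angle, whatever the lens; pixels are square), "cx", "cy" (the principal point, pixels), "rvec" (rotation vector, rad) and "tvec" (3), from world to camera coordinates, as OpenCV has them. Camera axes: x right, y down, z forward; pixel columns grow to the right and rows downward; lengths in m; the calibration is good to about 2 mm. A picture is of the moment at which its call begins: read the wrist's pose just before it. calibration takes no time and is no camera call; for the wrist camera it gives the pose at the moment of the call.
- ctrl.close_job(): hands the job in, once; it reports no verdict.
Trained networks look in the newest picture that a camera, given by its name, has taken for a name from the list of things; names that differ only in an ending like _2 or _b are one class to them, and where a whole thing is asked for, a point or a joint stands for the part that bears it (a point fixed in the world has none). Each returns a list of dicts, best first, with "score" (0 to 1); they miss things now and then, are a little off and sometimes report something else, mostly with a low value. They report only what shows in the picture. A call takes as long as a camera call. They do not tell look-alikes from the thing itself.
- ctrl.cut_out(camera, label): "pixels" (480x640 bool, what is visible of it) and "rect" ([left, top, width, height] in pixels, round what is visible of it).
The state is a dict: "time": time; "joint_positions": joint angles; "qd": joint speeds; "joint_torque": joint torques, N m; "position": TCP position; "tool_rot": TCP orientation; "ft_force": force on the tool from outside, world axes, zero at the start; "torque": the same for the moment, N m; "grip_width": opening from 0.0 (shut) to 1.0 (fully open).
Only numpy, scipy, OpenCV 4.12 (cv2) and the standard library are available. Lean on these libraries where they do the work, as an engineer would, in place of code of your own. Each camera call takes 0.05 s, during which the arm holds its last target.

## Working session

There is one attempt and no reset: what is moved stays moved. The work goes in short steps, Python scripts to look and compute and a tool call to move; the robot and the scene stay as the last step left them, time stands still between calls to the robot, and variables do not carry over. Pictures are saved under pics/ and viewed, and the job is handed in when it is done.

Besides the shell and the picture viewer there is one more tool, called as name(argument=value, ...), one argument or row to a line, values as JSON. step_arm: Moves the arm, as the interface text tells. Its arguments: {"type":"object","properties":{"plan":{"type":"array"},"squeeze":{"type":"number"}},"required":["plan"]}

```bash
mkdir -p pics; cat > h.py <<'E'
import numpy as np, cv2
from scipy.spatial.transform import Rotation as R
from bench import ctrl
def snap(cam,fn):
    im=ctrl.get_image(cam); cv2.imwrite('pics/'+fn+'.png',im[:,:,::-1]); return im
def cam(name):
    c=ctrl.calibration(name); f=240/np.tan(np.radians(c['fov_y'])/2)
    K=np.array([[f,0,c['cx']],[0,f,c['cy']],[0,0,1]]); Rm=R.from_rotvec(c['rvec']).as_matrix(); t=np.array(c['tvec'])
    return K,Rm,t
def ray(C,p):
    K,Rm,t=C; d=Rm.T@np.linalg.inv(K)@np.array([p[0],p[1],1.]); return -Rm.T@t, d/np.linalg.norm(d)
def atz(C,p,z):
    o,d=ray(C,p); return o+d*(z-o[2])/d[2]
def tri(obs):
    A=np.zeros((3,3));b=np.zeros(3)
    for C,p in obs:
        o,d=ray(C,p);P=np.eye(3)-np.outer(d,d);A+=P;b+=P@o
    X=np.linalg.solve(A,b)
    return X,[proj(C,X)-np.array(p) for C,p in obs]
def proj(C,X):
    K,Rm,t=C; q=K@(Rm@np.asarray(X,float)+t); return q[:2]/q[2]
E
python3 - <<'E'
from h import *
for c in ['side','top','wrist']:
    snap(c,c+'0'); C=cam(c); print(c,ctrl.calibration(c), ray(C,(320,240)))
s=ctrl.get_state(); print(s)
E
```

```text
side {'fov_y': 49.73054853216327, 'cx': 325.4834861624666, 'cy': 234.8676273205876, 'rvec': array([ 2.36578274, -0.51001211,  0.1836275 ]), 'tvec': array([-0.48767398,  0.27830271,  1.15158071])} (array([ 0.2236033 , -0.71422539,  1.0398558 ]), array([ 0.2543837 ,  0.6083337 , -0.75181051]))
top {'fov_y': 57.39024094119186, 'cx': 323.8985854121445, 'cy': 237.35627339710558, 'rvec': array([ 2.17490014, -2.19667895,  0.0764962 ]), 'tvec': array([0.02902381, 0.52427595, 1.33021956])} (array([0.43029653, 0.02429944, 1.36361511]), array([ 0.06395379,  0.00857935, -0.99791598]))
wrist {'fov_y': 58.91312196383388, 'cx': 325.75969359141993, 'cy': 239.63614458082478, 'rvec': array([-2.27021211,  1.79089016,  0.2773336 ]), 'tvec': array([-0.64813028, -0.03604158,  0.39331257])} (array([ 0.23195709, -0.61195512,  0.38441316]), array([-0.29567228, -0.05423209, -0.9537488 ]))
{'time': 0.15, 'joint_positions': array([ 1.35011436,  0.32164636, -0.07010557,  1.45144161,  0.02262866,
        1.37077815, -0.0568937 ]), 'qd': array([ 0.00257987, -0.00230126, -0.00026547, -0.00297562, -0.00089293,
       -0.00071014,  0.00130888]), 'joint_torque': array([-4.05248988e-05, -4.91798544e+01, -4.04195460e-01, -3.12877285e+01,
       -6.38313848e-02,  4.05095040e-02,  1.06136770e-04]), 'position': array([ 0.15107301, -0.63177653,  0.23569352]), 'tool_rot': array([-3.11851074e+00, -3.67866403e-01,  4.42914129e-04]), 'ft_force': array([-0.63264334, -0.34450675,  0.4319542 ]), 'torque': array([-0.04572643, -0.01496132, -0.02450845]), 'grip_width': 1.0019539942533582}
```

View pics/side0.png

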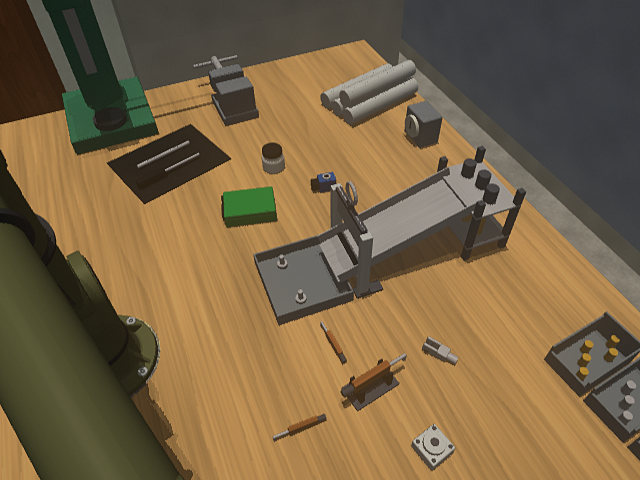

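View pics/top0.png

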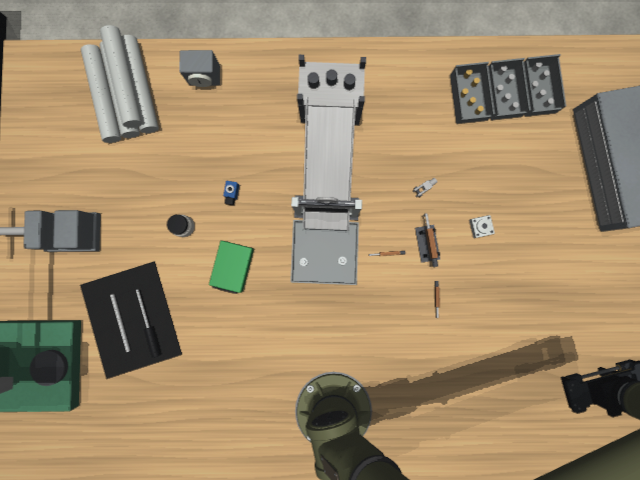

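View pics/wrist0.png

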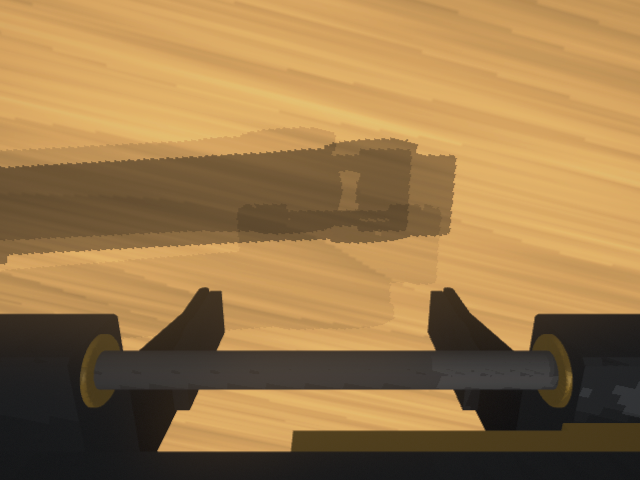

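The rest with the pole is at about (429,242) in the top view and (372,380) in the side view. The small look-alikes lie on the bench. The gate ring is at about (351,192) in the side view. Next I'll zoom in and segment.

```bash
python3 - <<'E'
from h import *
for c in ['side','top']:
    im=snap(c,c+'1')
    for l in ['pole_grip','ring_centre','gate','rest_seat','chute']:
        try:
            for r in ctrl.cut_out(c,l)[:4]:
                ys,xs=np.nonzero(r['pixels']); print(c,l,round(r['score'],2),r['rect'],len(xs),xs.mean().round(1),ys.mean().round(1))
        except Exception as e: print(c,l,e)
s=cv2.imread('pics/side1.png');t=cv2.imread('pics/top1.png')
a=cv2.resize(s[330:420,320:440],(800,600),interpolation=cv2.INTER_CUBIC);cv2.imwrite('pics/z1.png',a)
a=cv2.resize(t[200:275,390:490],(800,600),interpolation=cv2.INTER_CUBIC);cv2.imwrite('pics/z2.png',a)
a=cv2.resize(s[170:305,310:400],(533,800)[::1],interpolation=cv2.INTER_CUBIC);cv2.imwrite('pics/z3.png',cv2.resize(a,(400,600)))
a=cv2.resize(t[180:240,280:380],(800,480),interpolation=cv2.INTER_CUBIC);cv2.imwrite('pics/z4.png',a)
print(ctrl.get_state()['time'])
E
```

```text
side pole_grip 0.82 [339.6, 351.0, 67.3, 43.3] 704 369.5 376.2
side pole_grip 0.79 [321.8, 318.8, 21.6, 42.7] 246 334.3 343.9
side pole_grip 0.69 [422.7, 336.3, 34.2, 28.5] 483 439.1 349.8
side pole_grip 0.64 [274.2, 413.1, 54.0, 28.3] 411 301.1 425.3
side ring_centre 0.69 [310.1, 173.0, 25.1, 16.8] 335 323.4 181.7
side ring_centre 0.46 [345.1, 180.3, 12.1, 26.5] 153 351.3 193.0
side ring_centre 0.35 [295.8, 292.2, 10.4, 9.4] 76 300.6 296.1
side gate 0.6 [337.0, 182.4, 27.1, 60.0] 910 349.5 210.7
side rest_seat 0.71 [341.8, 360.2, 60.1, 50.6] 866 372.3 389.8
side chute 0.97 [253.4, 144.7, 270.8, 179.6] 19231 385.5 234.9
top pole_grip 0.73 [423.0, 209.8, 12.9, 58.5] 338 430.5 241.9
top pole_grip 0.56 [368.8, 250.2, 34.8, 5.2] 111 389.4 253.1
top pole_grip 0.21 [467.0, 216.6, 28.8, 20.5] 444 480.7 225.8
top ring_centre 0.4 [317.1, 194.3, 19.1, 7.8] 102 326.6 199.5
top ring_centre 0.31 [166.3, 216.5, 30.1, 21.0] 457 179.7 225.8
top gate 0.93 [299.8, 197.8, 56.7, 9.4] 521 326.7 202.9
top gate 0.53 [222.6, 179.1, 15.5, 23.8] 282 230.1 192.4
top rest_seat 0.71 [415.1, 225.9, 26.5, 36.1] 444 425.1 243.1
top chute 0.79 [289.5, 52.1, 76.5, 232.6] 12827 327.1 172.2
0.75
```

View pics/z1.png

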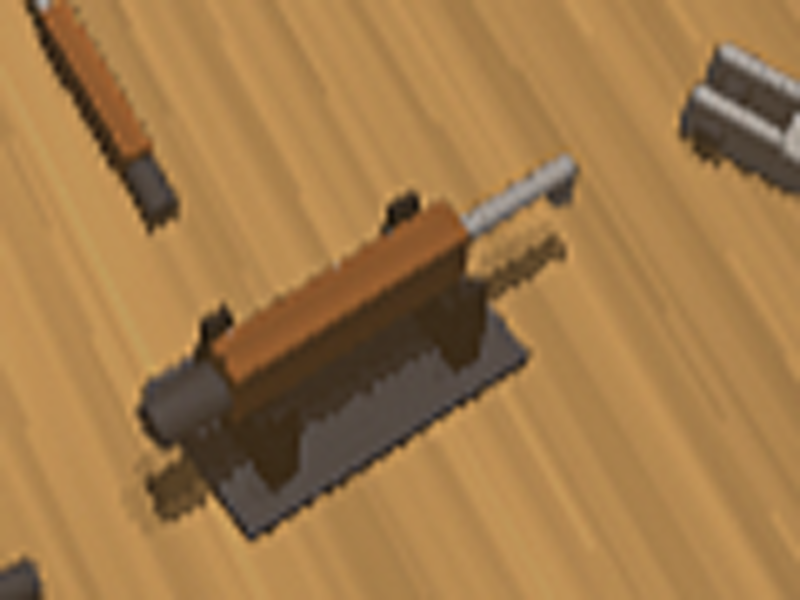

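View pics/z2.png

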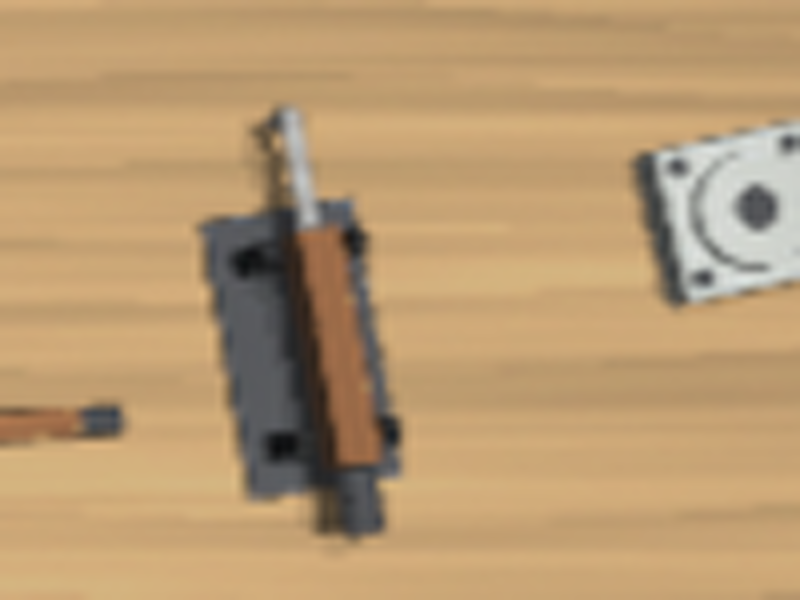

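View pics/z3.png

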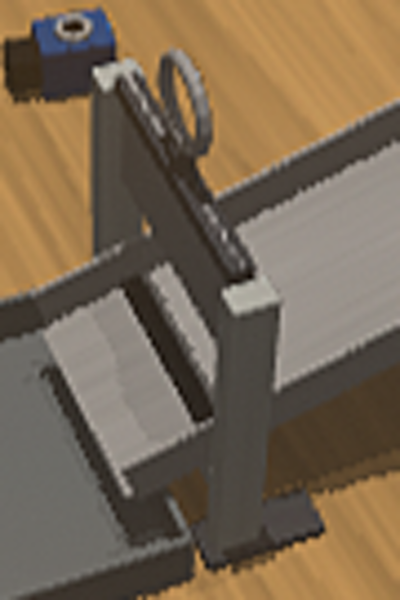

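View pics/z4.png

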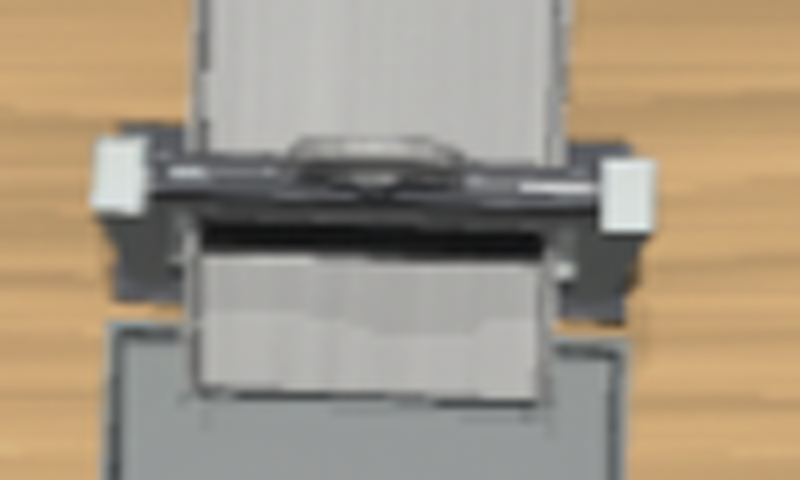

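```bash
cat > m1.py <<'E'
from h import *
S,T=cam('side'),cam('top')
def z(p,s,o): return ((p[0]+.5)/s-.5+o[0],(p[1]+.5)/s-.5+o[1])
s1=lambda p:z(p,800/120,(320,330)); t2=lambda p:z(p,8,(390,200)); s3=lambda p:z(p,400/90,(310,170)); t4=lambda p:z(p,8,(280,180))
P={'FL':(s1((440,202)),t2((297,230))),'FR':(s1((468,232)),t2((340,225))),'RR':(s1((228,385)),t2((382,460))),'RL':(s1((212,350)),t2((337,465))),
'rodend':(s1((572,160)),t2((287,110))),'UL':(s3((118,72)),t4((121,175))),'UR':(s3((250,293)),t4((628,197))),'ring':(s3((187,103)),t4((379,162)))}
for k,(a,b) in P.items():
    X,e=tri([(S,a),(T,b)]); print(k,X.round(4),np.round(e,1).tolist())
UL=atz(T,P['UL'][1],.205);UR=atz(T,P['UR'][1],.205);d=UL-UR;print('upr z=.205',UL,UR,np.linalg.norm(d),np.degrees(np.arctan2(-d[0],d[1])),(UL+UR)/2)
c=[atz(T,P[k][1],.065) for k in ('FL','FR','RR','RL')];print('grip@.065',np.round(c,4),np.mean(c,0));d=(c[0]+c[1]-c[2]-c[3])/2;print(np.linalg.norm(d),np.degrees(np.arctan2(d[1],d[0])))
print('rodend@.054',atz(T,P['rodend'][1],.054))
E
python3 m1.py
```

```text
FL [ 0.5455 -0.283   0.0609] [[0.0, -0.0], [-0.0, 0.0]]
FR [ 0.5467 -0.2978  0.066 ] [[0.0, -0.0], [-0.0, 0.0]]
RR [ 0.4586 -0.3114  0.0632] [[0.5, -0.1], [-0.1, 0.3]]
RL [ 0.4587 -0.2965  0.0579] [[-0.4, 0.1], [0.1, -0.3]]
rodend [ 0.5927 -0.283   0.0517] [[-0.5, 0.1], [0.1, -0.3]]
UL [0.6085 0.1005 0.2058] [[-0.2, 0.0], [0.1, -0.2]]
UR [ 0.6    -0.0683  0.2055] [[-0.5, 0.1], [0.1, -0.4]]
ring [0.6046 0.0148 0.2587] [[-0.6, 0.1], [0.2, -0.5]]
upr z=.205 [0.60816775 0.10073678 0.205     ] [ 0.59909617 -0.06798704  0.205     ] 0.16896751642030522 -3.0775943422589362 [0.60363196 0.01637487 0.205     ]
grip@.065 [[ 0.5452 -0.282   0.065 ]
 [ 0.5469 -0.2981  0.065 ]
 [ 0.4595 -0.3112  0.065 ]
 [ 0.4578 -0.2945  0.065 ]] [ 0.50232481 -0.29646865  0.065     ]
0.08834274879750308 8.349971975216363
rodend@.054 [ 0.59143454 -0.28206982  0.054     ]
```

```bash
cat >> h.py <<'E'
def goto(p,yaw,pitch=0.,s=None):
    """yaw deg of tool x; pitch>0: tool x (hook) up, deg"""
    s=s or ctrl.get_state()
    R0=R.from_rotvec(s['tool_rot']); 
    Rt=R.from_euler('z',yaw,degrees=True)*R.from_euler('y',-pitch,degrees=True)*R.from_euler('x',180,degrees=True)
    rv=(R0.inv()*Rt).as_rotvec(); sh=R0.inv().apply(np.array(p)-s['position'])
    print('turn',rv.round(4).tolist(),'shift',sh.round(4).tolist())
def st():
    s=ctrl.get_state(); R0=R.from_rotvec(s['tool_rot']).as_matrix()
    print('t',round(s['time'],2),'p',s['position'].round(4),'yaw',np.degrees(np.arctan2(R0[1,0],R0[0,0])).round(2),'pitch',np.degrees(np.arcsin(R0[2,0])).round(2),'zax',R0[:,2].round(4),'F',s['ft_force'].round(2),'T',s['torque'].round(2),'g',round(s['grip_width'],3)); return s
E
python3 - <<'E'
from h import *
st(); goto((0.514,-0.295,0.19),8.35)
E
```

```text
t 0.75 p [ 0.1512 -0.6322  0.2366] yaw 13.46 pitch -0.0 zax [-0.e+00 -2.e-04 -1.e+00] F [0.13 0.34 0.53] T [ 0.06 -0.01  0.04] g 0.998
turn [0.0002, 0.0, 0.0891] shift [0.4313, -0.2435, 0.0466]
```

step_arm(
  plan=[
    [[0, 0, 0.01], [0.03, -0.017, 0.003], 0],
    [[0, 0, 0.02], [0.085, -0.048, 0.01], 0],
    [[0, 0, 0.03], [0.14, -0.08, 0.016], 0],
    [[0, 0, 0.045], [0.195, -0.11, 0.022], 0],
    [[0, 0, 0.055], [0.25, -0.141, 0.028], 0],
    [[0, 0, 0.07], [0.305, -0.172, 0.034], 0],
    [[0, 0, 0.08], [0.36, -0.203, 0.04], 0],
    [[0, 0, 0.085], [0.405, -0.229, 0.044], 0],
    [[0, 0, 0.089], [0.431, -0.2435, 0.0466], 0],
    [[0, 0, 0.089], [0.431, -0.2435, 0.0466], 0],
  ],
  squeeze=58,
)

```text
time: 2.0
position: [0.5158, -0.2918, 0.1898]
tool_rot: [-3.131, -0.238, -0.001]
ft_force: [-0.9, -0.4, 0.3]
grip_width: 0.998
```

```bash
python3 - <<'E'
from h import *
st(); snap('wrist','w1'); C=cam('wrist')
print(proj(C,(0.502,-0.296,.065)),proj(C,(0.59,-.283,.05)))
st()
E
```

```text
t 2.0 p [ 0.5158 -0.2918  0.1898] yaw 8.69 pitch 0.05 zax [ 6.0e-04  1.4e-03 -1.0e+00] F [-0.94 -0.39  0.26] T [-0.02 -0.01  0.05] g 0.998
[327.30605172 253.20760464] [327.5958456 116.845722 ]
t 2.05 p [ 0.5142 -0.2942  0.1898] yaw 8.5 pitch -0.02 zax [-3.e-04 -0.e+00 -1.e+00] F [ 0.09 -1.07 -0.29] T [-0.03  0.07 -0.05] g 0.997
```

View pics/w1.png

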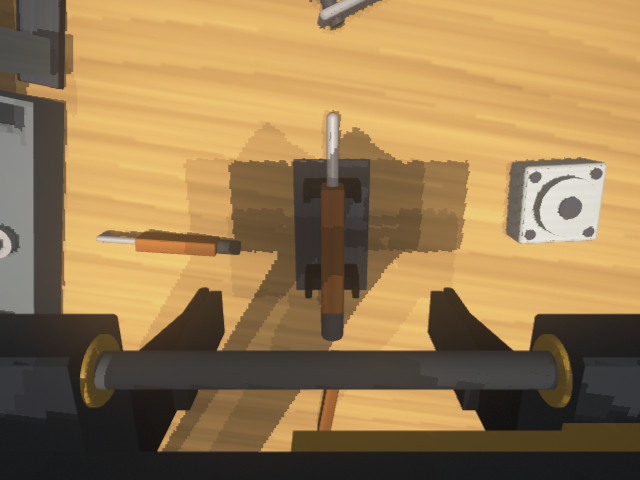

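```bash
python3 - <<'E'
from h import *
C=cam('wrist');st(); snap('wrist','w2'); 
print(proj(C,(0.502,-0.296,.065)),proj(C,(0.59,-.283,.05)))
im=cv2.imread('pics/w2.png');cv2.imwrite('pics/w2z.png',cv2.resize(im[90:350,260:410],(346*1,600),interpolation=cv2.INTER_CUBIC))
st()
E
```

```text
t 2.05 p [ 0.5142 -0.2942  0.1898] yaw 8.5 pitch -0.02 zax [-3.e-04 -0.e+00 -1.e+00] F [ 0.09 -1.07 -0.29] T [-0.03  0.07 -0.05] g 0.997
[327.30605172 253.20760464] [327.5958456 116.845722 ]
t 2.1 p [ 0.5133 -0.2957  0.1899] yaw 8.35 pitch -0.05 zax [-7.e-04 -7.e-04 -1.e+00] F [0.24 0.54 0.69] T [-0.05  0.01 -0.05] g 0.998
```

View pics/w2z.png

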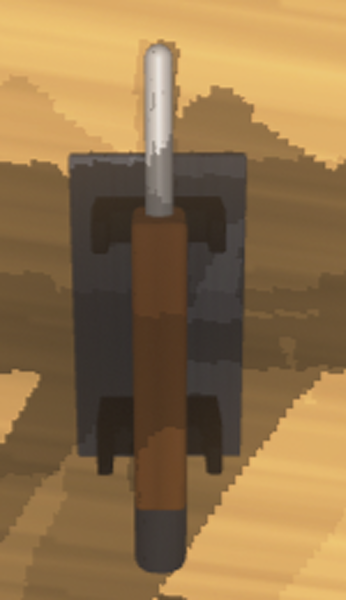

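```bash
python3 - <<'E'
from h import *
C=cam('wrist');s=st()
z=lambda p:((p[0]+.5)/2.307-.5+260,(p[1]+.5)/2.307-.5+90)
a=atz(C,z((159.5,215)),.065);b=atz(C,z((160.5,510)),.065);r=atz(C,z((158,46)),.05)
print(a,b,(a+b)/2,np.linalg.norm(a-b),np.degrees(np.arctan2(*(a-b)[[1,0]])),r)
w=atz(C,z((133,300)),.065)-atz(C,z((186,300)),.065);print('w',np.linalg.norm(w))
# two views with top: grip rear centre & front centre, rod end
T=cam('top');t2=lambda p:((p[0]+.5)/8-.5+390,(p[1]+.5)/8-.5+200)
for pw,pt in (((159.5,215),(318.5,227.5)),((160.5,510),(359.5,462.5)),((158,46),(287,110))):
    print(tri([(C,z(pw)),(T,t2(pt))]))
E
```

```text
t 2.1 p [ 0.5133 -0.2957  0.1899] yaw 8.35 pitch -0.05 zax [-7.e-04 -7.e-04 -1.e+00] F [0.24 0.54 0.69] T [-0.05  0.01 -0.05] g 0.998
[ 0.54879888 -0.29154206  0.065     ] [ 0.45820013 -0.30532634  0.065     ] [ 0.5034995 -0.2984342  0.065    ] 0.09164136280399572 8.651002939011148 [ 0.5935071  -0.28456427  0.05      ]
w 0.015277744682897932
(array([ 0.54702946, -0.29206165,  0.05574571]), [array([0.29026056, 0.32243989]), array([-0.07912883, -0.0580427 ])])
(array([ 0.45828675, -0.30426337,  0.06418739]), [array([-1.46305143, -0.82715287]), array([0.40032479, 0.11520462])])
(array([ 0.59318864, -0.28476225,  0.04185322]), [array([0.16294723, 0.43633733]), array([-0.05140426, -0.08452696])])
```

```bash
python3 - <<'E'
from h import *
goto((0.515,-0.2957,0.045),8.5)
E
```

```text
turn [0.0006, 0.0008, -0.0027] shift [0.0018, 0.0001, 0.1449]
```

step_arm(
  plan=[
    [[0, 0, -0.001], [0.001, 0.0003, 0.03], 90],
    [[0, 0, -0.003], [0.001, 0.0003, 0.07], 90],
    [[0, 0, -0.003], [0.001, 0.0003, 0.105], 90],
    [[0, 0, -0.003], [0.001, 0.0003, 0.13], 90],
    [[0, 0, -0.003], [0.001, 0.0003, 0.141], 90],
    [[0, 0, -0.003], [0.001, 0.0003, 0.1449], 90],
    [[0, 0, -0.003], [0.001, 0.0003, 0.1449], 255],
    [[0, 0, -0.003], [0.001, 0.0003, 0.1449], 255],
    [[0, 0, -0.003], [0.001, 0.0003, 0.1449], 255],
    [[0, 0, -0.003], [0.001, 0.0003, 0.1449], 255],
  ],
  squeeze=58,
)

```text
time: 3.35
position: [0.515, -0.2953, 0.0455]
tool_rot: [3.132, 0.234, 0.001]
ft_force: [-0.7, -0.2, -0.7]
grip_width: 0.279
```

```bash
python3 - <<'E'
from h import *
s=st(); snap('wrist','w3'); goto((0.515,-0.2957,0.15),8.5,0,s)
E
```

```text
t 3.35 p [ 0.515  -0.2953  0.0455] yaw 8.53 pitch 0.02 zax [ 5.e-04 -5.e-04 -1.e+00] F [-0.75 -0.22 -0.72] T [0.01 0.03 0.01] g 0.279
turn [0.0006, -0.0004, 0.0005] shift [0.0, 0.0004, -0.1045]
```

View pics/w3.png

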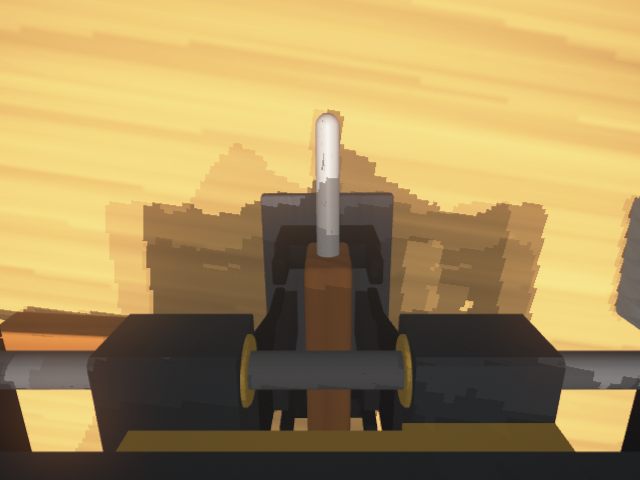

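step_arm(
  plan=[
    [[0, 0, 0], [0, 0, 0], 255],
    [[0, 0, 0], [0, 0, 0], 255],
    [[0, 0, 0], [0, 0, 0], 255],
    [[0, 0, 0], [0, 0, -0.005], 255],
    [[0, 0, 0], [0, 0, -0.02], 255],
    [[0, 0, 0], [0, 0, -0.045], 255],
    [[0, 0, 0], [0, 0, -0.08], 255],
    [[0, 0, 0], [0, 0, -0.12], 255],
    [[0, 0, 0], [0, 0, -0.15], 255],
    [[0, 0, 0], [0, 0, -0.16], 255],
  ],
  squeeze=58,
)

```text
time: 4.65
position: [0.5159, -0.2956, 0.2081]
tool_rot: [3.13, 0.234, 0.006]
ft_force: [0.8, 0.1, -0.5]
grip_width: 0.179
```

```bash
python3 - <<'E'
from h import *
s=st(); snap('wrist','w4'); snap('side','s4'); st()
im=cv2.imread('pics/s4.png');cv2.imwrite('pics/s4z.png',cv2.resize(im[250:430,280:480],(800,600)[:2],interpolation=cv2.INTER_CUBIC))
E
```

```text
t 4.65 p [ 0.5159 -0.2956  0.2081] yaw 8.54 pitch 0.2 zax [ 0.0038 -0.0025 -1.    ] F [ 0.82  0.13 -0.46] T [-0.02 -0.02  0.03] g 0.179
t 4.75 p [ 0.5152 -0.2954  0.2062] yaw 8.53 pitch 0.08 zax [ 0.0017 -0.0013 -1.    ] F [-0.21  0.59 -2.15] T [-0.03 -0.06  0.02] g 0.179
```

View pics/w4.png

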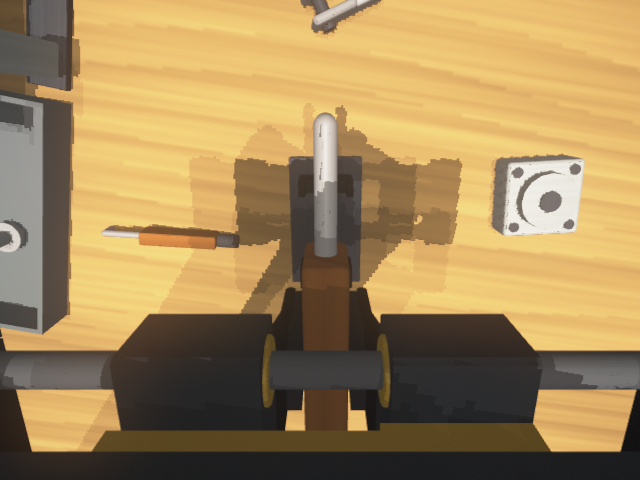

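View pics/s4z.png

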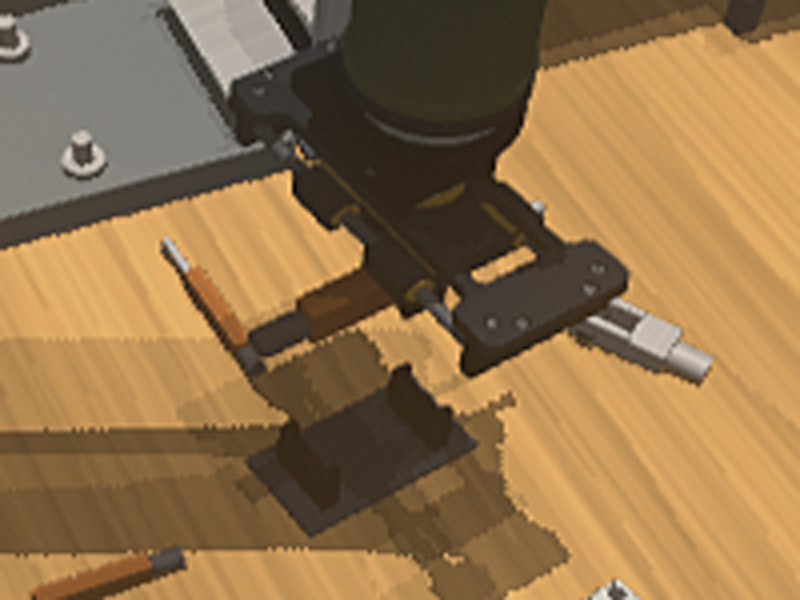

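```bash
python3 - <<'E'
from h import *
s=st(); C=cam('wrist'); R0=R.from_rotvec(s['tool_rot'])
for x in (.073,.077,.081): print(proj(C,s['position']+R0.apply([x,0,-.009])))
goto((0.487,0.0218,0.35),-3.1,0,s)
E
```

```text
t 4.75 p [ 0.5152 -0.2954  0.2062] yaw 8.53 pitch 0.08 zax [ 0.0017 -0.0013 -1.    ] F [-0.21  0.59 -2.15] T [-0.03 -0.06  0.02] g 0.179
[328.5510002  139.68096325]
[328.57284086 126.79738038]
[328.59507194 113.68349454]
turn [0.0014, -0.0016, 0.203] shift [0.0194, -0.3177, -0.1442]
```

step_arm(
  plan=[
    [[0, 0, 0.01], [0, -0.015, -0.03], 255],
    [[0, 0, 0.03], [0.002, -0.05, -0.07], 255],
    [[0, 0, 0.06], [0.005, -0.095, -0.1], 255],
    [[0, 0, 0.09], [0.009, -0.145, -0.12], 255],
    [[0, 0, 0.12], [0.012, -0.195, -0.135], 255],
    [[0, 0, 0.15], [0.015, -0.24, -0.144], 255],
    [[0, 0, 0.18], [0.018, -0.28, -0.144], 255],
    [[0, 0, 0.2], [0.0194, -0.305, -0.144], 255],
    [[0, 0, 0.203], [0.0194, -0.3177, -0.144], 255],
    [[0, 0, 0.203], [0.0194, -0.3177, -0.144], 255],
  ],
)

```text
time: 6.0
position: [0.4865, 0.022, 0.3482]
tool_rot: [3.14, -0.083, -0.002]
ft_force: [-0.1, -0.6, -0.6]
grip_width: 0.177
```

```bash
python3 - <<'E'
from h import *
snap('side','s5'); C=cam('wrist');s=st(); snap('wrist','w5'); np.savez('w5.npz',K=C[0],R=C[1],t=C[2])
for n,X in (('ring',(0.604,.0155,.2587)),('UL',(0.608,.1007,.205)),('UR',(.599,-.068,.205))): print(n,proj(C,X))
im=cv2.imread('pics/s5.png');cv2.imwrite('pics/s5z.png',cv2.resize(im[130:310,260:460],(800,600)[:2],interpolation=cv2.INTER_CUBIC))
E
```

```text
t 6.05 p [0.4867 0.0208 0.3484] yaw -3.13 pitch -0.06 zax [-1.1e-03 -5.0e-04 -1.0e+00] F [-0.29 -0.13 -1.28] T [ 0.03 -0.03 -0.01] g 0.174
ring [325.59817672  35.45340735]
UL [190.65481319  50.05698522]
UR [458.20129306  49.5481182 ]
```

View pics/w5.png

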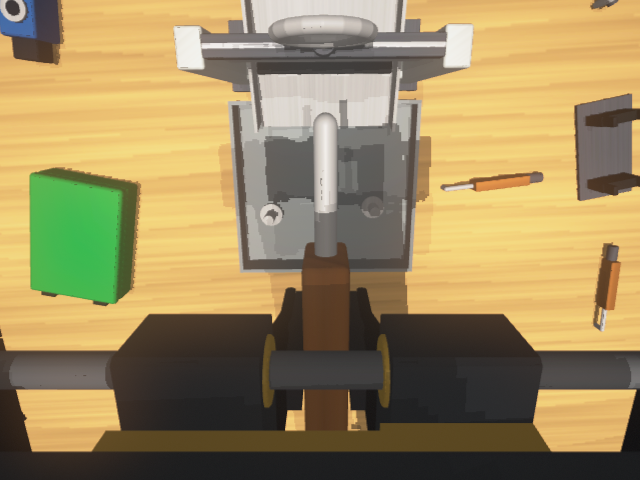

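View pics/s5z.png

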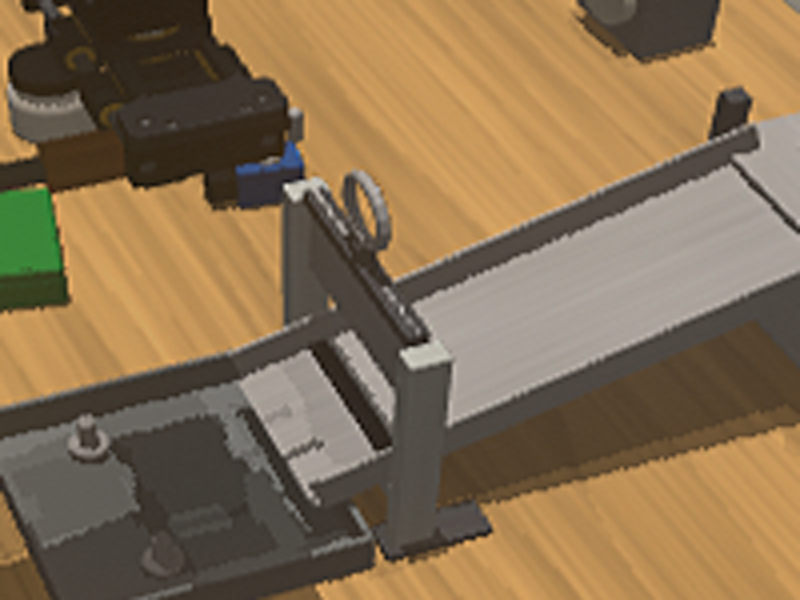

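```bash
python3 - <<'E'
from h import *
from scipy.optimize import least_squares
res={}
for c in ['wrist','side']:
    for r in ctrl.cut_out(c,'ring_centre')[:3]:
        ys,xs=np.nonzero(r['pixels']); print(c,round(r['score'],2),r['rect'],len(xs),xs.mean(),ys.mean())
d=np.load('w5.npz');W=(d['K'],d['R'],d['t']);S,T=cam('side'),cam('top')
u,v=np.meshgrid(np.linspace(0,2*np.pi,90),np.linspace(0,2*np.pi,16))
def bb(C,X,yaw):
    r=.024+.004*np.cos(v); P=np.stack([.004*np.sin(v),r*np.cos(u),r*np.sin(u)],-1).reshape(-1,3)
    P=R.from_euler('z',yaw,degrees=True).apply(P)+X
    K,Rm,t=C;q=(P@Rm.T+t)@K.T;q=q[:,:2]/q[:,2:]
    return np.r_[q.min(0),q.max(0)]
for X in ((.604,.0155,.25),(.604,.0155,.26),(.604,.0155,.27)):
    print(X,bb(W,X,-3.1).round(1),bb(S,X,-3.1).round(1),bb(T,X,-3.1).round(1))
obsW=np.array([269,14,379,48.]);obsS=np.array([345.2,180.5,357.3,206.6])
f=lambda X:np.r_[bb(W,X,-3.1)-obsW,(bb(S,X,-3.1)-obsS)*2]
o=least_squares(f,(.604,.0155,.255),loss='soft_l1',diff_step=1e-4);print(o.x,f(o.x).round(1))
for n,k in (('W',slice(0,4)),('S',slice(4,8))):
    pass
im=cv2.imread('pics/w5.png');cv2.imwrite('pics/w5z.png',cv2.resize(im[0:120,160:480],(800,300)[:2],interpolation=cv2.INTER_CUBIC))
E
```

```text
wrist 0.59 [269.1, 15.4, 105.5, 35.1] 3035 322.1525535420099 31.135420098846787
side 0.74 [221.8, 186.3, 56.8, 39.1] 1901 248.2440820620726 206.1467648605997
side 0.59 [344.9, 182.7, 14.8, 23.0] 181 351.4088397790055 194.23204419889504
side 0.52 [338.1, 181.4, 29.3, 62.2] 991 349.518668012109 209.16448032290614
(0.604, 0.0155, 0.25) [272.4  21.  378.8  51.6] [344.6 183.2 356.8 208. ] [315.9 196.9 337.7 203. ]
(0.604, 0.0155, 0.26) [270.   16.8 381.2  49.5] [344.7 179.8 356.9 204.8] [315.8 196.3 337.9 202.5]
(0.604, 0.0155, 0.27) [267.4  12.1 383.8  47.2] [344.7 176.3 357.1 201.5] [315.7 195.6 338.  201.9]
[0.60568365 0.01619481 0.25584604] [ 0.4  0.6 -0.3 -0.7 -0.1  0.5  0.2 -1.8]
```

View pics/w5z.png

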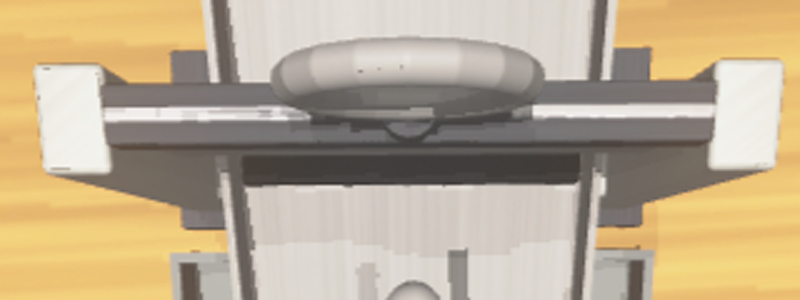

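```bash
python3 - <<'E'
from h import *
s=st();goto((0.4987,0.0217,0.2596),-3.1,0,s)
E
```

```text
t 6.2 p [0.487  0.0203 0.3487] yaw -3.24 pitch -0.03 zax [-6.e-04 -2.e-04 -1.e+00] F [ 0.63  0.18 -1.6 ] T [ 0.02 -0.04  0.02] g 0.177
turn [0.0002, 0.0006, -0.0024] shift [0.0117, -0.0021, 0.0891]
```

step_arm(
  plan=[
    [[0, 0, -0.002], [0.001, -0.001, 0.01], 255],
    [[0, 0, -0.002], [0.003, -0.002, 0.03], 255],
    [[0, 0, -0.002], [0.006, -0.002, 0.055], 255],
    [[0, 0, -0.002], [0.009, -0.002, 0.075], 255],
    [[0, 0, -0.002], [0.011, -0.002, 0.086], 255],
    [[0, 0, -0.002], [0.0117, -0.002, 0.0891], 255],
    [[0, 0, -0.002], [0.0117, -0.002, 0.0891], 255],
    [[0, 0, -0.002], [0.0117, -0.002, 0.0891], 255],
    [[0, 0, -0.002], [0.0117, -0.002, 0.0891], 255],
    [[0, 0, -0.002], [0.0117, -0.002, 0.0891], 255],
  ],
)

```text
time: 7.45
position: [0.4988, 0.0232, 0.2603]
tool_rot: [3.14, -0.082, 0.001]
ft_force: [0.5, -0.5, -1.1]
grip_width: 0.178
```

```bash
python3 - <<'E'
from h import *
snap('side','s6'); C=cam('wrist');s=st(); snap('wrist','w6'); S=cam('side')
R0=R.from_rotvec(s['tool_rot'])
for x in (.05,.081): print(proj(S,s['position']+R0.apply([x,0,-.005])))
print('tip',proj(S,s['position']+R0.apply([.077,0,.017])), 'ring',proj(S,(.6055,.016,.2556)))
im=cv2.imread('pics/s6.png');cv2.imwrite('pics/s6z.png',cv2.resize(im[160:250,290:410],(800,600)[:2],interpolation=cv2.INTER_CUBIC))
E
```

```text
t 7.5 p [0.4987 0.0232 0.2601] yaw -2.99 pitch 0.02 zax [ 4.e-04 -2.e-04 -1.e+00] F [-0.47 -0.28 -2.2 ] T [ 0.03 -0.02  0.01] g 0.18
[326.55337278 196.50072778]
[339.9088637  192.81732354]
tip [338.09865844 200.57715538] ring [351.16069525 193.43333039]
```

View pics/w6.png

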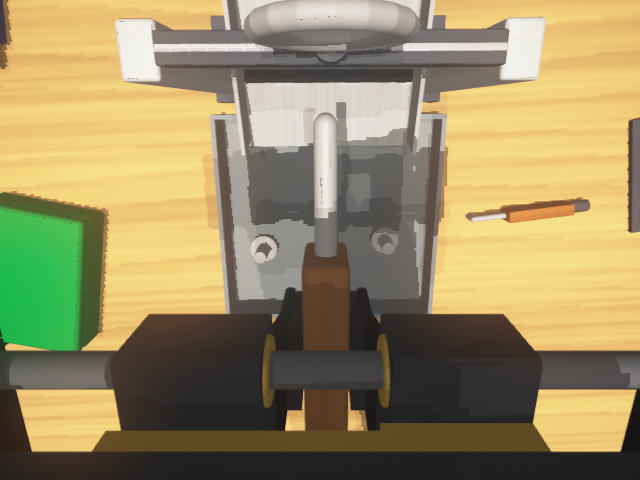

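View pics/s6z.png

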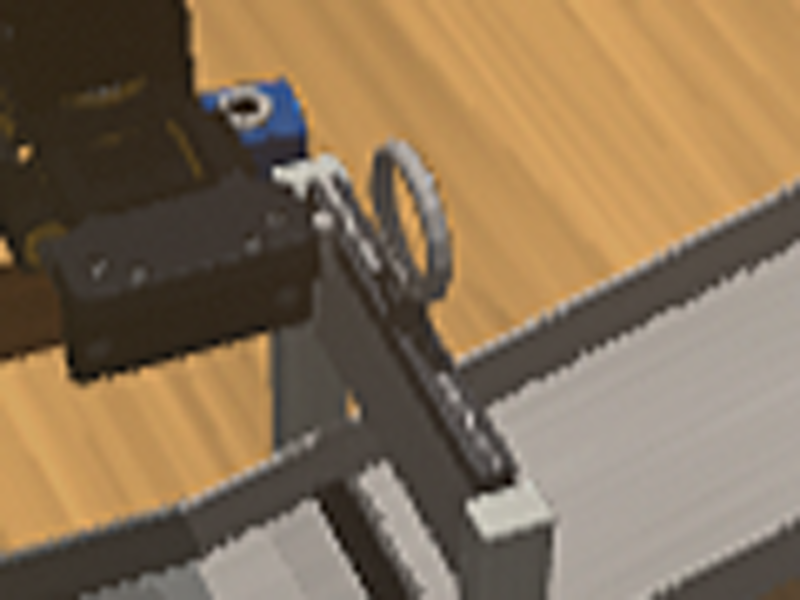

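```bash
python3 - <<'E'
from h import *
s=st();goto((0.6055-.048*.9986,0.0160+.048*.0537-.0003,0.2600),-3.1,0,s)
E
```

```text
t 7.55 p [0.4987 0.0232 0.2601] yaw -2.99 pitch 0.01 zax [ 2.e-04 -2.e-04 -1.e+00] F [ 0.21  0.47 -1.9 ] T [ 0.02 -0.03 -0.06] g 0.175
turn [0.0001, -0.0002, 0.0019] shift [0.0591, 0.0018, 0.0001]
```

step_arm(
  plan=[
    [[0, 0, 0.002], [0.003, 0.0018, 0], 255],
    [[0, 0, 0.002], [0.008, 0.0018, 0], 255],
    [[0, 0, 0.002], [0.014, 0.0018, 0], 255],
    [[0, 0, 0.002], [0.021, 0.0018, 0], 255],
    [[0, 0, 0.002], [0.029, 0.0018, 0], 255],
    [[0, 0, 0.002], [0.037, 0.0018, 0], 255],
    [[0, 0, 0.002], [0.045, 0.0018, 0], 255],
    [[0, 0, 0.002], [0.052, 0.0018, 0], 255],
    [[0, 0, 0.002], [0.057, 0.0018, 0], 255],
    [[0, 0, 0.002], [0.059, 0.0018, 0], 255],
  ],
)

```text
time: 8.8
position: [0.5577, 0.0183, 0.2598]
tool_rot: [-3.14, 0.085, 0.0]
ft_force: [-0.7, 0.5, -1.3]
grip_width: 0.18
```

```bash
python3 - <<'E'
from h import *
snap('side','s7'); C=cam('wrist');s=st(); snap('wrist','w7'); st()
im=cv2.imread('pics/s7.png');cv2.imwrite('pics/s7z.png',cv2.resize(im[160:250,290:410],(800,600)[:2],interpolation=cv2.INTER_CUBIC))
E
```

```text
t 8.85 p [0.5578 0.0183 0.2598] yaw -3.11 pitch -0.0 zax [-0.e+00  1.e-04 -1.e+00] F [ 0.28  0.16 -1.34] T [-0.03 -0.08 -0.06] g 0.176
t 8.9 p [0.5575 0.0183 0.2599] yaw -3.1 pitch -0.01 zax [-2.e-04  0.e+00 -1.e+00] F [-0.03  0.79 -0.72] T [ 0.06 -0.01  0.03] g 0.176
```

View pics/w7.png

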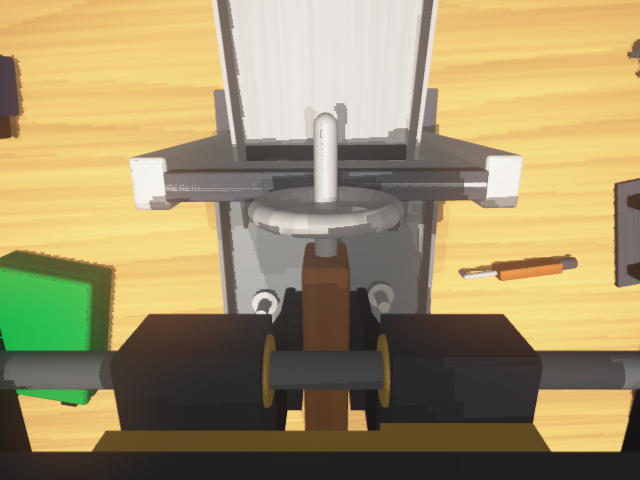

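View pics/s7z.png

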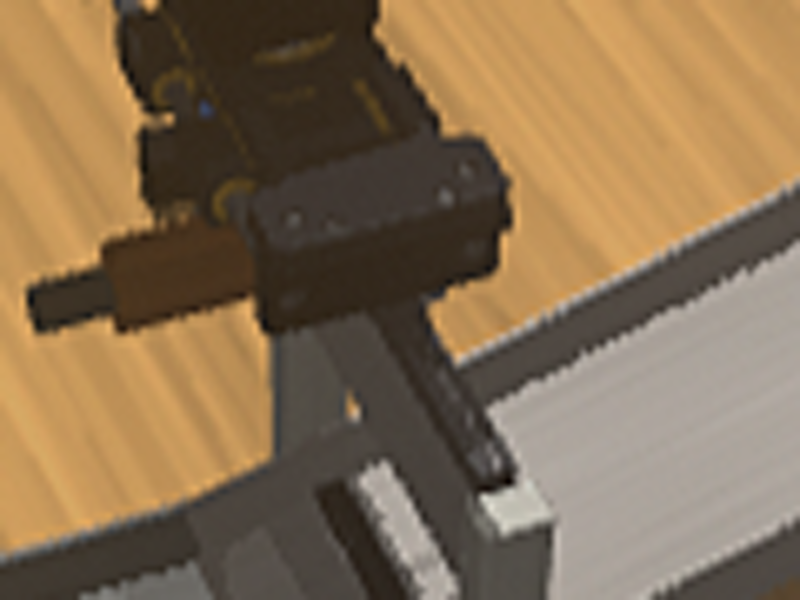

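step_arm(
  plan=[
    [[0, 0, 0], [-0.001, 0, 0.002], 255],
    [[0, 0, 0], [-0.002, 0, 0.006], 255],
    [[0, 0, 0], [-0.003, 0, 0.011], 255],
    [[0, 0, 0], [-0.003, 0, 0.015], 255],
    [[0, 0, 0], [-0.003, 0, 0.018], 255],
    [[0, 0, 0], [-0.003, 0, 0.02], 255],
    [[0, 0, 0], [-0.003, 0, 0.022], 255],
    [[0, 0, 0], [-0.003, 0, 0.024], 255],
    [[0, 0, 0], [-0.003, 0, 0.026], 255],
    [[0, 0, 0], [-0.003, 0, 0.028], 255],
  ],
)

```text
time: 10.15
position: [0.5546, 0.0185, 0.2321]
tool_rot: [3.14, -0.085, 0.001]
ft_force: [0.0, 0.2, 1.1]
grip_width: 0.179
```

```bash
cat > lk.py <<'E'
from h import *
import sys
n=sys.argv[1]
s=st(); F=[s['ft_force']];
snap('wrist','w'+n);F.append(st()['ft_force']);snap('side','s'+n)
F.append(st()['ft_force']);print('mean F',np.mean(F,0).round(2))
E
python3 lk.py 8
```

```text
t 10.15 p [0.5546 0.0185 0.2321] yaw -3.1 pitch 0.03 zax [ 5.e-04 -2.e-04 -1.e+00] F [0.   0.17 1.05] T [0.   0.03 0.  ] g 0.179
t 10.2 p [0.5545 0.0184 0.2318] yaw -3.11 pitch 0.02 zax [ 3.e-04 -1.e-04 -1.e+00] F [-1.1   0.52  0.16] T [ 0.01 -0.09  0.03] g 0.181
t 10.25 p [0.5546 0.0185 0.2319] yaw -3.1 pitch 0.02 zax [ 3.e-04 -1.e-04 -1.e+00] F [-0.26  0.68  0.14] T [-0.02 -0.07 -0.06] g 0.179
mean F [-0.45  0.46  0.45]
```

View pics/w8.png

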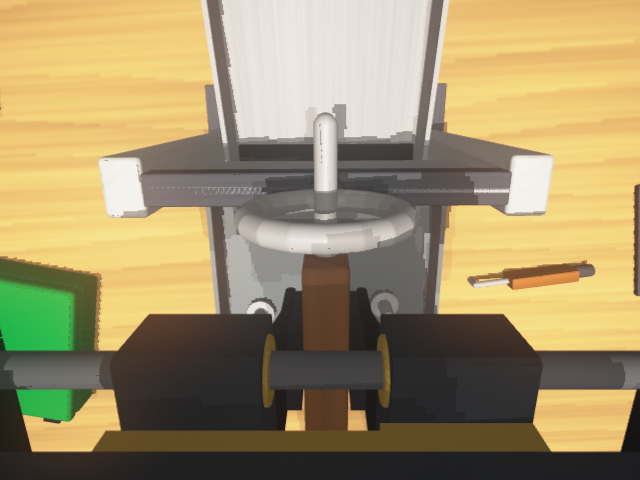

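step_arm(
  plan=[
    [[0, 0, 0], [0, 0, 0.004], 255],
    [[0, 0, 0], [0, 0, 0.009], 255],
    [[0, 0, 0], [0, 0, 0.014], 255],
    [[0, 0, 0], [0, 0, 0.019], 255],
    [[0, 0, 0], [0, 0, 0.024], 255],
    [[0, 0, 0], [0, 0, 0.029], 255],
    [[0, 0, 0], [0, 0, 0.034], 255],
    [[0, 0, 0], [0, 0, 0.039], 255],
    [[0, 0, 0], [0, 0, 0.044], 255],
    [[0, 0, 0], [0, 0, 0.049], 255],
  ],
)

```text
time: 11.5
position: [0.5545, 0.0184, 0.1826]
tool_rot: [3.14, -0.085, 0.0]
ft_force: [0.8, 0.3, 0.9]
grip_width: 0.177
```

```bash
python3 lk.py 9; python3 - <<'E'
import cv2
im=cv2.imread('pics/s9.png');cv2.imwrite('pics/s9z.png',cv2.resize(im[160:310,290:440],(600,600)[:2],interpolation=cv2.INTER_CUBIC))
E
```

```text
t 11.5 p [0.5545 0.0184 0.1826] yaw -3.11 pitch 0.01 zax [ 1.e-04 -1.e-04 -1.e+00] F [0.78 0.25 0.94] T [-0.   -0.3   0.01] g 0.177
t 11.55 p [0.554  0.0184 0.1818] yaw -3.11 pitch -0.07 zax [-0.0013 -0.     -1.    ] F [ 0.54 -0.51 -0.74] T [ 0.   -0.25  0.03] g 0.175
t 11.6 p [0.5539 0.0184 0.1821] yaw -3.1 pitch -0.09 zax [-0.0016 -0.     -1.    ] F [-0.03  0.49 -0.75] T [ 0.06 -0.15  0.03] g 0.177
mean F [ 0.43  0.08 -0.19]
```

View pics/w9.png

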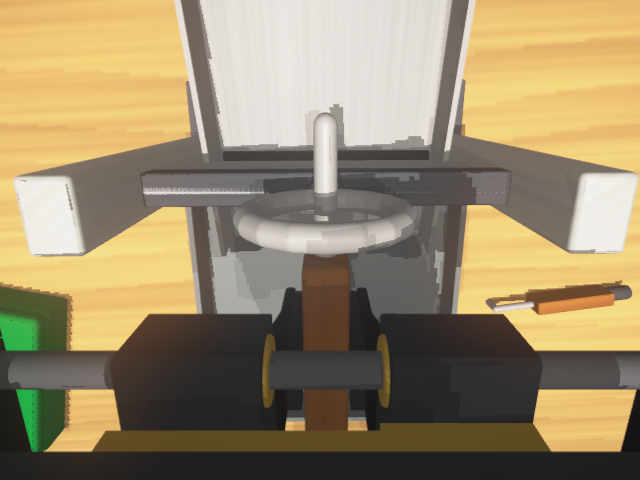

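View pics/s9z.png

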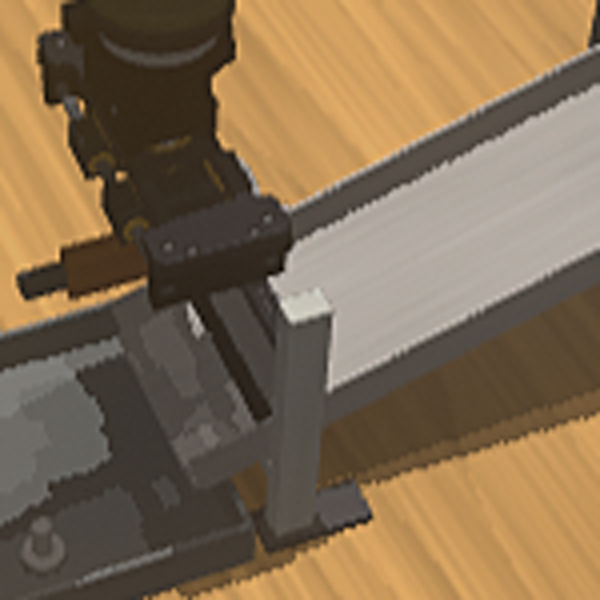

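step_arm(
  plan=[
    [[0, 0, 0], [0, 0, 0.002], 255],
    [[0, 0, 0], [0, 0, 0.004], 255],
    [[0, 0, 0], [0, 0, 0.006], 255],
    [[0, 0, 0], [0, 0, 0.008], 255],
    [[0, 0, 0], [0, 0, 0.0095], 255],
    [[0, 0, 0], [0, 0, 0.0105], 255],
    [[0, 0, 0], [0, 0, 0.0112], 255],
    [[0, 0, 0], [0, 0, 0.0115], 255],
    [[0, 0, 0], [0, 0, 0.0115], 255],
    [[0, 0, 0], [0, 0, 0.0115], 255],
  ],
)

```text
time: 12.85
position: [0.5544, 0.0185, 0.1714]
tool_rot: [3.14, -0.085, -0.0]
ft_force: [-1.1, -1.0, 0.1]
grip_width: 0.178
```

```bash
cat > ff.py <<'E'
from h import *
import sys
n=int(sys.argv[1]);F=[];T=[]
for i in range(n):
    s=ctrl.get_state();F.append(s['ft_force']);T.append(s['torque'])
    if i<n-1: ctrl.get_image('wrist')
st();F=np.array(F);print('F',F.mean(0).round(2),'pull',(F[:,2].mean()+1.3).round(2),F[:,2].round(1),'T',np.mean(T,0).round(3))
E
python3 ff.py 6
```

```text
t 13.1 p [0.5544 0.0184 0.1714] yaw -3.11 pitch -0.0 zax [-1.e-04 -1.e-04 -1.e+00] F [-1.6   0.29  0.13] T [-0.05  0.05  0.03] g 0.177
F [-0.9  -0.25  0.27] pull 1.57 [ 0.1 -0.7  1.2  0.2  0.7  0.1] T [0.005 0.088 0.008]
```

step_arm(
  plan=[
    [[0, 0, 0], [0, 0, 0.0005], 255],
    [[0, 0, 0], [0, 0, 0.001], 255],
    [[0, 0, 0], [0, 0, 0.0015], 255],
    [[0, 0, 0], [0, 0, 0.002], 255],
    [[0, 0, 0], [0, 0, 0.0025], 255],
    [[0, 0, 0], [0, 0, 0.003], 255],
    [[0, 0, 0], [0, 0, 0.003], 255],
    [[0, 0, 0], [0, 0, 0.003], 255],
    [[0, 0, 0], [0, 0, 0.003], 255],
    [[0, 0, 0], [0, 0, 0.003], 255],
  ],
)

```text
time: 14.35
position: [0.5545, 0.0185, 0.1684]
tool_rot: [3.14, -0.085, -0.0]
ft_force: [-0.1, 0.3, -0.2]
grip_width: 0.18
```

```bash
python3 ff.py 4
```

```text
t 14.5 p [0.5545 0.0185 0.1684] yaw -3.11 pitch -0.0 zax [-0.e+00 -1.e-04 -1.e+00] F [-0.62 -0.45 -0.83] T [-0.    0.07 -0.04] g 0.18
F [-0.57 -0.5   0.03] pull 1.33 [-0.2  0.6  0.5 -0.8] T [-0.015  0.05  -0.009]
```

step_arm(
  plan=[
    [[0, 0, 0], [0, 0, 0.0005], 255],
    [[0, 0, 0], [0, 0, 0.001], 255],
    [[0, 0, 0], [0, 0, 0.0015], 255],
    [[0, 0, 0], [0, 0, 0.002], 255],
    [[0, 0, 0], [0, 0, 0.0025], 255],
    [[0, 0, 0], [0, 0, 0.003], 255],
    [[0, 0, 0], [0, 0, 0.003], 255],
    [[0, 0, 0], [0, 0, 0.003], 255],
    [[0, 0, 0], [0, 0, 0.003], 255],
    [[0, 0, 0], [0, 0, 0.003], 255],
  ],
)

```text
time: 15.75
position: [0.5544, 0.0184, 0.1654]
tool_rot: [3.14, -0.085, -0.0]
ft_force: [-0.7, -0.2, -0.2]
grip_width: 0.183
```

```bash
python3 ff.py 4
```

```text
t 15.9 p [0.5545 0.0185 0.1655] yaw -3.1 pitch 0.0 zax [ 1.e-04 -1.e-04 -1.e+00] F [-0.5  -0.25  0.93] T [ 0.02  0.02 -0.06] g 0.178
F [-0.8  -0.29  0.03] pull 1.33 [-0.2 -0.8  0.2  0.9] T [ 0.023  0.002 -0.051]
```

step_arm(
  plan=[
    [[0, 0, 0], [0, 0, 0.0005], 255],
    [[0, 0, 0], [0, 0, 0.001], 255],
    [[0, 0, 0], [0, 0, 0.0015], 255],
    [[0, 0, 0], [0, 0, 0.002], 255],
    [[0, 0, 0], [0, 0, 0.0025], 255],
    [[0, 0, 0], [0, 0, 0.003], 255],
    [[0, 0, 0], [0, 0, 0.003], 255],
    [[0, 0, 0], [0, 0, 0.003], 255],
    [[0, 0, 0], [0, 0, 0.003], 255],
    [[0, 0, 0], [0, 0, 0.003], 255],
  ],
)

```text
time: 17.15
position: [0.5546, 0.0185, 0.163]
tool_rot: [3.14, -0.085, 0.001]
ft_force: [-2.8, -0.8, 5.6]
grip_width: 0.181
```

```bash
python3 ff.py 4
```

```text
t 17.3 p [0.5546 0.0185 0.163 ] yaw -3.1 pitch 0.03 zax [ 5.e-04 -3.e-04 -1.e+00] F [-3.57 -0.29  5.75] T [-0.03  0.34 -0.02] g 0.18
F [-3.06 -0.65  5.51] pull 6.81 [5.6 5.1 5.6 5.8] T [-0.016  0.29  -0.001]
```

```bash
python3 lk.py 10; python3 - <<'E'
import cv2
im=cv2.imread('pics/s10.png');cv2.imwrite('pics/s10z.png',cv2.resize(im[160:310,290:440],(600,600)[:2],interpolation=cv2.INTER_CUBIC))
E
```

```text
t 17.3 p [0.5546 0.0185 0.163 ] yaw -3.1 pitch 0.03 zax [ 5.e-04 -3.e-04 -1.e+00] F [-3.57 -0.29  5.75] T [-0.03  0.34 -0.02] g 0.18
t 17.35 p [0.5546 0.0185 0.163 ] yaw -3.11 pitch 0.03 zax [ 6.e-04 -3.e-04 -1.e+00] F [-2.77 -0.81  6.12] T [-0.08  0.26 -0.02] g 0.181
t 17.4 p [0.5546 0.0185 0.163 ] yaw -3.11 pitch 0.03 zax [ 5.e-04 -3.e-04 -1.e+00] F [-3.77 -1.57  5.65] T [-0.    0.29 -0.02] g 0.177
mean F [-3.37 -0.89  5.84]
```

View pics/w10.png

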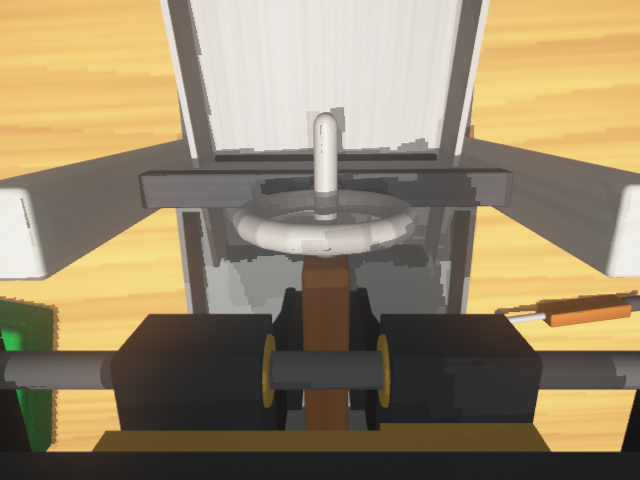

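View pics/s10z.png

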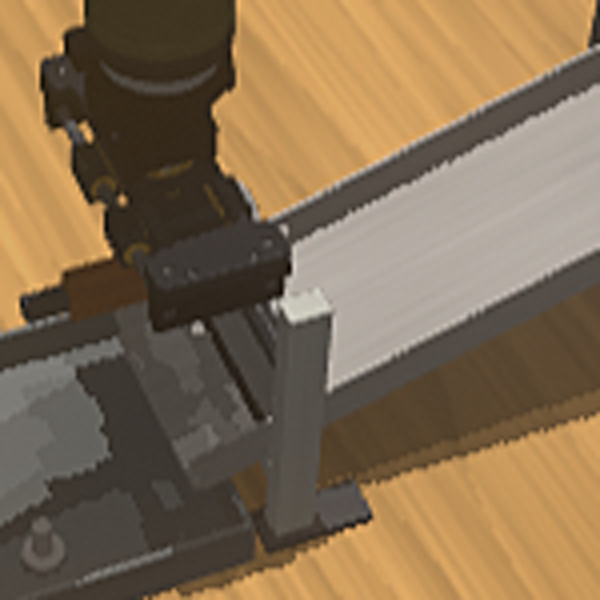

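step_arm(
  plan=[
    [[0, 0, 0], [0, 0, -0.0003], 255],
    [[0, 0, 0], [0, 0, -0.0003], 255],
    [[0, 0, 0], [0, 0, -0.0003], 255],
    [[0, 0, 0], [0, 0, -0.0003], 255],
    [[0, 0, 0], [0, 0, -0.0003], 255],
    [[0, 0, 0], [0, 0, -0.0003], 255],
    [[0, 0, 0], [0, 0, -0.0003], 255],
    [[0, 0, 0], [0, 0, -0.0003], 255],
    [[0, 0, 0], [0, 0, -0.0003], 255],
    [[0, 0, 0], [0, 0, -0.0003], 255],
  ],
)

```text
time: 18.65
position: [0.5546, 0.0185, 0.1632]
tool_rot: [3.14, -0.085, 0.001]
ft_force: [-2.5, 0.3, 5.1]
grip_width: 0.18
```

```bash
python3 ff.py 5
```

```text
t 18.85 p [0.5546 0.0185 0.1632] yaw -3.11 pitch 0.02 zax [ 4.e-04 -3.e-04 -1.e+00] F [-2.16  0.36  5.14] T [-0.05  0.25 -0.05] g 0.179
F [-2.38 -0.15  5.31] pull 6.61 [5.1 5.7 5.  5.6 5.1] T [-0.039  0.236 -0.047]
```

step_arm(
  plan=[
    [[0, 0, 0], [0, 0, -0.0002], 255],
    [[0, 0, 0], [0, 0, -0.0002], 255],
    [[0, 0, 0], [0, 0, -0.0002], 255],
    [[0, 0, 0], [0, 0, -0.0002], 255],
    [[0, 0, 0], [0, 0, -0.0002], 255],
    [[0, 0, 0], [0, 0, -0.0002], 255],
    [[0, 0, 0], [0, 0, -0.0002], 255],
    [[0, 0, 0], [0, 0, -0.0002], 255],
    [[0, 0, 0], [0, 0, -0.0002], 255],
    [[0, 0, 0], [0, 0, -0.0002], 255],
  ],
)

```text
time: 20.1
position: [0.5546, 0.0185, 0.1633]
tool_rot: [3.14, -0.085, 0.001]
ft_force: [-2.5, 0.4, 4.6]
grip_width: 0.179
```

```bash
python3 ff.py 5
```

```text
t 20.3 p [0.5546 0.0185 0.1633] yaw -3.1 pitch 0.03 zax [ 4.e-04 -2.e-04 -1.e+00] F [-2.29 -0.3   5.28] T [ 0.01  0.28 -0.  ] g 0.177
F [-2.05 -0.13  4.69] pull 5.99 [4.6 4.6 4.6 4.3 5.3] T [-0.02   0.226 -0.024]
```

step_arm(
  plan=[
    [[0, 0, 0], [0, 0, 0], 255],
    [[0, 0, 0], [0, 0, 0], 255],
    [[0, 0, 0], [0, 0, 0], 255],
    [[0, 0, 0], [0, 0, 0], 255],
    [[0, 0, 0], [0, 0, 0], 255],
    [[0, 0, 0], [0, 0, 0], 255],
    [[0, 0, 0], [0, 0, 0], 255],
    [[0, 0, 0], [0, 0, 0], 255],
    [[0, 0, 0], [0, 0, 0], 255],
    [[0, 0, 0], [0, 0, 0], 255],
  ],
)

```text
time: 21.55
position: [0.5546, 0.0185, 0.1633]
tool_rot: [3.14, -0.085, 0.001]
ft_force: [-2.0, 0.6, 6.7]
grip_width: 0.178
```

```bash
python3 ff.py 3
```

```text
t 21.65 p [0.5546 0.0185 0.1633] yaw -3.1 pitch 0.02 zax [ 4.e-04 -2.e-04 -1.e+00] F [-2.57 -0.48  5.01] T [-0.03  0.21 -0.  ] g 0.179
F [-2.34 -0.23  5.69] pull 6.99 [6.7 5.4 5. ] T [0.001 0.214 0.003]
```

step_arm(
  plan=[
    [[0, 0, 0], [0, 0, -0.001], 255],
    [[0, 0, 0], [0, 0, -0.002], 255],
    [[0, 0, 0], [0, 0, -0.004], 255],
    [[0, 0, 0], [0, 0, -0.007], 255],
    [[0, 0, 0], [0, 0, -0.011], 255],
    [[0, 0, 0], [0, 0, -0.015], 255],
    [[0, 0, 0], [0, 0, -0.019], 255],
    [[0, 0, 0], [0, 0, -0.022], 255],
    [[0, 0, 0], [0, 0, -0.024], 255],
    [[0, 0, 0], [0, 0, -0.024], 255],
  ],
)

```text
time: 22.9
position: [0.5545, 0.0185, 0.1871]
tool_rot: [3.14, -0.085, 0.0]
ft_force: [0.7, -0.6, -1.7]
grip_width: 0.179
```

```bash
python3 lk.py 11; python3 - <<'E'
from h import *
im=cv2.imread('pics/s11.png');cv2.imwrite('pics/s11z.png',cv2.resize(im[160:310,290:440],(600,600)[:2],interpolation=cv2.INTER_CUBIC))
C=cam('wrist');s=ctrl.get_state();R0=R.from_rotvec(s['tool_rot'])
for th in (0,2,4,6):
    q=R.from_euler('y',th,degrees=True) # tool y rot
    a=[];
    for P in ([.081,0,0],[.077,0,-.004],[.033,0,-.015]):
        v=q.apply(P)+[0,0,-.005]; a.append(proj(C,s['position']+R0.apply(v)).round(1))
    print(th,a)
im=cv2.imread('pics/w11.png');b=cv2.imread('pics/w7.png')
cv2.imwrite('pics/w11z.png',np.hstack([cv2.resize(x[90:330,240:410],(400,565)) for x in (b,im)]))
E
```

```text
t 22.9 p [0.5545 0.0185 0.1871] yaw -3.1 pitch 0.01 zax [ 2.e-04 -1.e-04 -1.e+00] F [ 0.72 -0.57 -1.72] T [ 0.04 -0.02  0.02] g 0.179
t 22.95 p [0.5544 0.0185 0.1869] yaw -3.11 pitch -0.0 zax [-0.e+00 -1.e-04 -1.e+00] F [ 0.2  -0.51 -1.02] T [0.01 0.06 0.02] g 0.181
t 23.0 p [0.5544 0.0185 0.1868] yaw -3.1 pitch -0.01 zax [-2.e-04 -1.e-04 -1.e+00] F [-0.4   0.43 -1.45] T [-0.01  0.01 -0.05] g 0.177
mean F [ 0.18 -0.22 -1.39]
0 [array([328.7, 112.8]), array([328.7, 126.1]), array([328.7, 267.9])]
2 [array([328.7, 113.1]), array([328.8, 127.1]), array([328.7, 270.8])]
4 [array([328.8, 113.7]), array([328.8, 128.4]), array([328.7, 273.8])]
6 [array([328.8, 114.7]), array([328.9, 130.2]), array([328.7, 276.9])]
```

View pics/w11z.png

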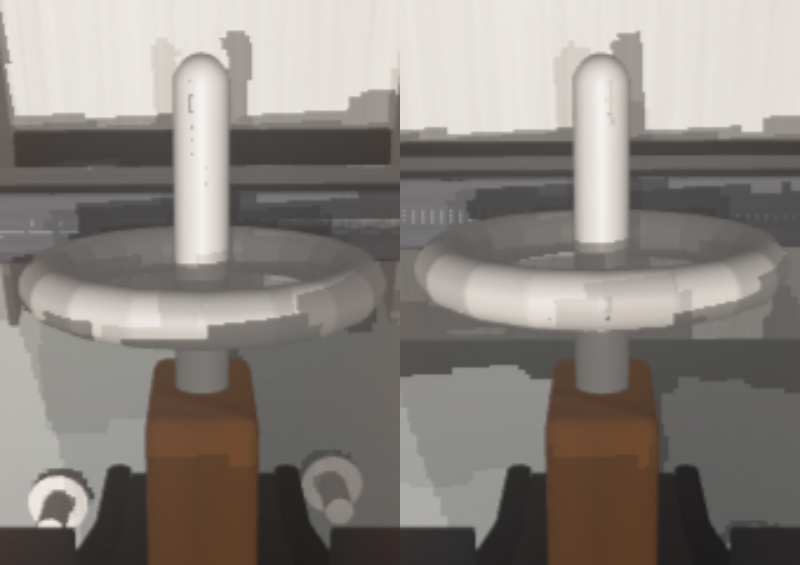

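View pics/s11z.png

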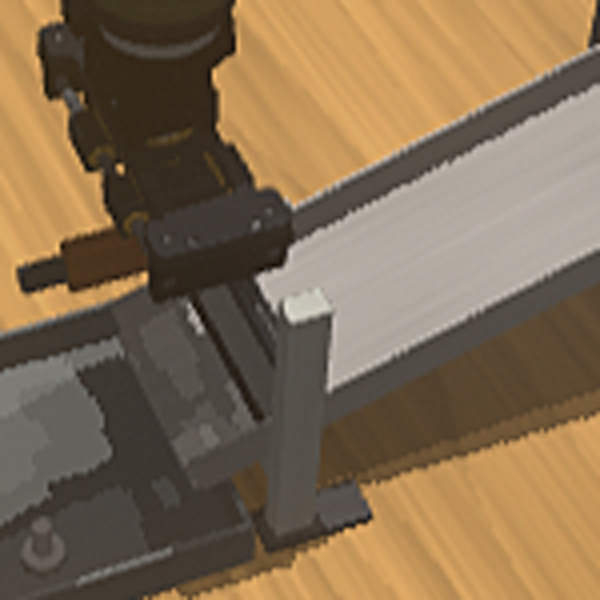

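step_arm(
  plan=[
    [[0, 0, 0], [0, 0, -0.001], 255],
    [[0, 0, 0], [-0.001, 0, -0.002], 255],
    [[0, 0, 0], [-0.005, 0, -0.002], 255],
    [[0, 0, 0], [-0.011, 0, -0.002], 255],
    [[0, 0, 0], [-0.018, 0, -0.002], 255],
    [[0, 0, 0], [-0.026, 0, -0.002], 255],
    [[0, 0, 0], [-0.034, 0, -0.002], 255],
    [[0, 0, 0], [-0.042, 0, -0.002], 255],
    [[0, 0, 0], [-0.05, 0, -0.002], 255],
    [[0, 0, 0], [-0.056, 0, -0.002], 255],
  ],
)

```text
time: 24.25
position: [0.498, 0.0215, 0.189]
tool_rot: [3.14, -0.085, 0.0]
ft_force: [-1.3, 0.2, -0.7]
grip_width: 0.181
```

```bash
python3 lk.py 12; python3 - <<'E'
from h import *
im=cv2.imread('pics/s12.png');cv2.imwrite('pics/s12z.png',cv2.resize(im[160:310,290:440],(600,600)[:2],interpolation=cv2.INTER_CUBIC))
E
```

```text
t 24.25 p [0.498  0.0215 0.189 ] yaw -3.1 pitch 0.01 zax [ 1.e-04 -3.e-04 -1.e+00] F [-1.26  0.21 -0.71] T [-0.01 -0.02 -0.02] g 0.181
t 24.3 p [0.4974 0.0216 0.1889] yaw -3.09 pitch -0.04 zax [-7.e-04 -5.e-04 -1.e+00] F [-0.73 -0.69 -1.36] T [0.01 0.04 0.05] g 0.184
t 24.35 p [0.498  0.0215 0.189 ] yaw -3.1 pitch -0.0 zax [-0.e+00 -6.e-04 -1.e+00] F [ 0.29 -0.4  -1.09] T [ 0.04 -0.03 -0.01] g 0.178
mean F [-0.57 -0.29 -1.05]
```

View pics/w12.png

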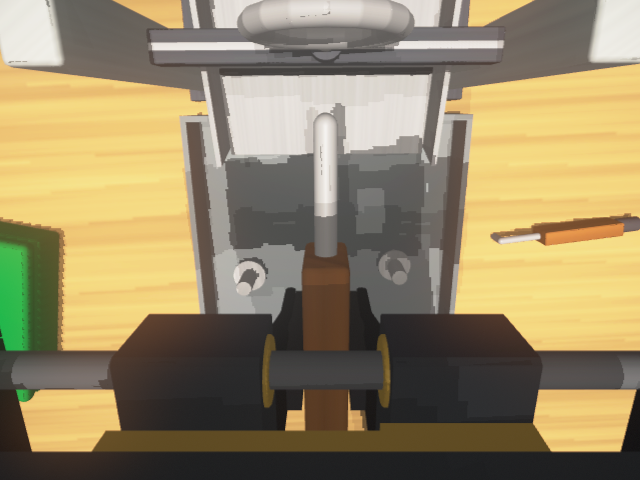

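View pics/s12z.png

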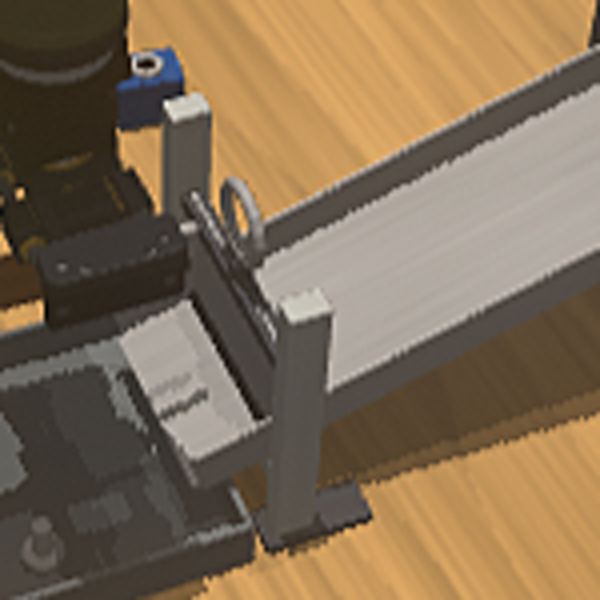

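```bash
python3 - <<'E'
from h import *
s=st();goto((0.515,-0.2954,0.12),8.53,0,s)
E
```

```text
t 24.35 p [0.498  0.0215 0.189 ] yaw -3.1 pitch -0.0 zax [-0.e+00 -6.e-04 -1.e+00] F [ 0.29 -0.4  -1.09] T [ 0.04 -0.03 -0.01] g 0.178
turn [0.0006, 0.0001, -0.203] shift [0.0342, 0.3155, 0.0692]
```

step_arm(
  plan=[
    [[0, 0, 0], [-0.015, 0, -0.01], 255],
    [[0, 0, -0.02], [-0.025, 0.03, -0.015], 255],
    [[0, 0, -0.05], [-0.025, 0.07, -0.015], 255],
    [[0, 0, -0.08], [-0.02, 0.115, -0.01], 255],
    [[0, 0, -0.11], [-0.01, 0.16, 0], 255],
    [[0, 0, -0.14], [0.005, 0.205, 0.01], 255],
    [[0, 0, -0.17], [0.02, 0.25, 0.03], 255],
    [[0, 0, -0.195], [0.03, 0.29, 0.05], 255],
    [[0, 0, -0.203], [0.034, 0.312, 0.065], 255],
    [[0, 0, -0.203], [0.0342, 0.3155, 0.0692], 255],
  ],
)

```text
time: 25.6
position: [0.5146, -0.2971, 0.1181]
tool_rot: [-3.132, -0.228, 0.003]
ft_force: [0.3, 0.5, -1.3]
grip_width: 0.178
```

```bash
python3 lk.py 13; python3 - <<'E'
from h import *
s=st();goto((0.515,-0.2954,0.062),8.53,0,s)
E
```

```text
t 25.6 p [ 0.5146 -0.2971  0.1181] yaw 8.34 pitch -0.11 zax [-0.0022  0.0011 -1.    ] F [ 0.29  0.5  -1.26] T [ 0.07 -0.   -0.01] g 0.178
t 25.65 p [ 0.5149 -0.2959  0.1183] yaw 8.43 pitch -0.09 zax [-0.0017  0.0014 -1.    ] F [-0.21 -0.76 -1.9 ] T [ 0.06 -0.01 -0.01] g 0.178
t 25.7 p [ 0.5154 -0.2947  0.1192] yaw 8.51 pitch -0.04 zax [-9.0e-04  1.2e-03 -1.0e+00] F [-0.07  0.06 -1.34] T [ 0.04 -0.05  0.01] g 0.182
mean F [ 0.   -0.06 -1.5 ]
t 25.7 p [ 0.5154 -0.2947  0.1192] yaw 8.51 pitch -0.04 zax [-9.0e-04  1.2e-03 -1.0e+00] F [-0.07  0.06 -1.34] T [ 0.04 -0.05  0.01] g 0.182
turn [-0.0013, 0.0007, -0.0003] shift [-0.0005, 0.0007, 0.0572]
```

View pics/w13.png

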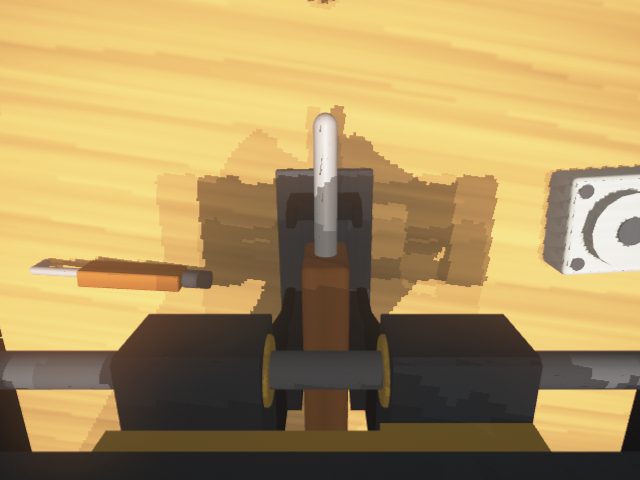

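step_arm(
  plan=[
    [[0, 0, 0], [0, 0, 0.01], 255],
    [[0, 0, 0], [0, 0.0003, 0.025], 255],
    [[0, 0, 0], [0, 0.0003, 0.04], 255],
    [[0, 0, 0], [0, 0.0003, 0.05], 255],
    [[0, 0, 0], [0, 0.0003, 0.058], 255],
    [[0, 0, 0], [0, 0.0003, 0.064], 255],
    [[0, 0, 0], [0, 0.0003, 0.068], 255],
    [[0, 0, 0], [0, 0.0003, 0.071], 255],
    [[0, 0, 0], [0, 0.0003, 0.0725], 255],
    [[0, 0, 0], [0, 0.0003, 0.0725], 255],
  ],
)

```text
time: 26.95
position: [0.5157, -0.2957, 0.0473]
tool_rot: [3.133, 0.234, 0.0]
ft_force: [0.6, 0.3, -1.5]
grip_width: 0.183
```

```bash
python3 lk.py 14; python3 - <<'E'
from h import *
s=st();goto((0.515,-0.2953,0.0455),8.53,0,s)
E
```

```text
t 26.95 p [ 0.5157 -0.2957  0.0473] yaw 8.53 pitch 0.0 zax [ 1.e-04 -1.e-04 -1.e+00] F [ 0.61  0.35 -1.46] T [-0.02  0.01 -0.01] g 0.183
t 27.0 p [ 0.5158 -0.2958  0.0474] yaw 8.53 pitch 0.01 zax [ 3.e-04 -3.e-04 -1.e+00] F [-0.51 -0.47 -0.51] T [-0.   -0.04 -0.01] g 0.175
t 27.05 p [ 0.5158 -0.2958  0.0475] yaw 8.52 pitch 0.01 zax [ 3.e-04 -3.e-04 -1.e+00] F [ 0.59 -0.52 -1.35] T [ 0.03 -0.    0.01] g 0.178
mean F [ 0.23 -0.21 -1.11]
t 27.05 p [ 0.5158 -0.2958  0.0475] yaw 8.52 pitch 0.01 zax [ 3.e-04 -3.e-04 -1.e+00] F [ 0.59 -0.52 -1.35] T [ 0.03 -0.    0.01] g 0.178
turn [0.0004, -0.0003, -0.0001] shift [-0.0007, -0.0006, 0.002]
```

View pics/w14.png

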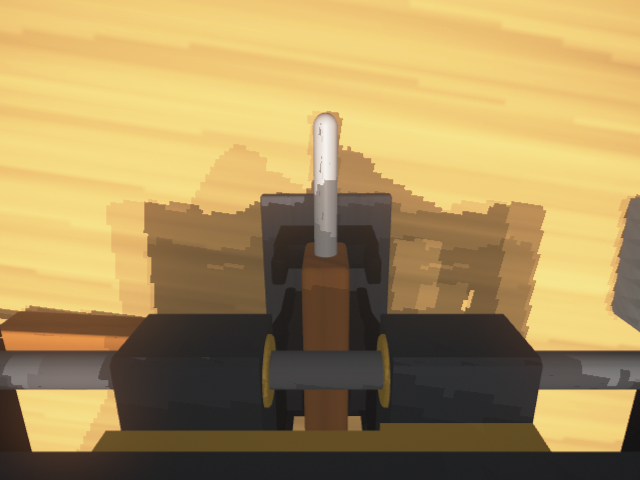

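Matches the pose before the lift. I'll lower the last 2 mm and open gently to about 50 mm.

step_arm(
  plan=[
    [[0, 0, 0], [-0.0007, -0.0005, 0.0005], 255],
    [[0, 0, 0], [-0.0007, -0.0005, 0.001], 255],
    [[0, 0, 0], [-0.0007, -0.0005, 0.0015], 255],
    [[0, 0, 0], [-0.0007, -0.0005, 0.002], 255],
    [[0, 0, 0], [-0.0007, -0.0005, 0.002], 255],
    [[0, 0, 0], [-0.0007, -0.0005, 0.002], 200],
    [[0, 0, 0], [-0.0007, -0.0005, 0.002], 150],
    [[0, 0, 0], [-0.0007, -0.0005, 0.002], 110],
    [[0, 0, 0], [-0.0007, -0.0005, 0.002], 100],
    [[0, 0, 0], [-0.0007, -0.0005, 0.002], 100],
  ],
)

```text
time: 28.3
position: [0.5149, -0.2953, 0.0453]
tool_rot: [3.133, 0.233, -0.0]
ft_force: [-0.2, 0.1, 0.2]
grip_width: 0.561
```

```bash
python3 lk.py 15
```

```text
t 28.3 p [ 0.5149 -0.2953  0.0453] yaw 8.52 pitch -0.0 zax [-0.e+00 -1.e-04 -1.e+00] F [-0.16  0.07  0.2 ] T [ 0.03  0.01 -0.03] g 0.561
t 28.35 p [ 0.5148 -0.2953  0.0452] yaw 8.53 pitch -0.0 zax [-1.e-04 -1.e-04 -1.e+00] F [ 0.39 -0.17 -0.68] T [-0.    0.02  0.04] g 0.58
t 28.4 p [ 0.5149 -0.2953  0.0452] yaw 8.53 pitch -0.0 zax [-0.e+00 -1.e-04 -1.e+00] F [ 0.2   0.57 -0.07] T [-0.    0.04  0.02] g 0.592
mean F [ 0.14  0.16 -0.18]
```

View pics/w15.png

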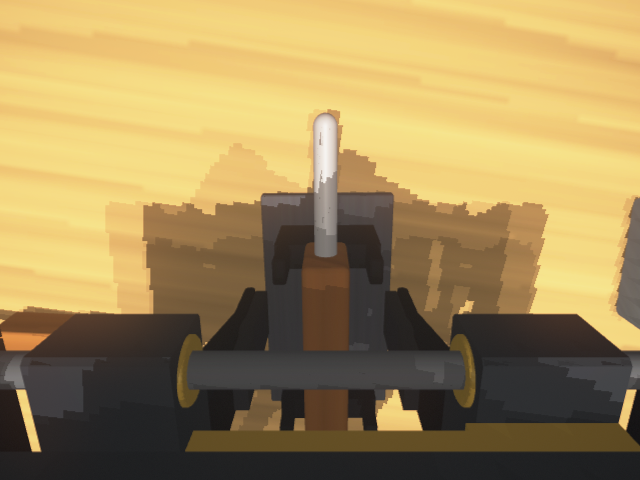

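Released, with clearance on both sides. Now I'll rise straight up and move back.

step_arm(
  plan=[
    [[0, 0, 0], [0, 0, -0.01], 100],
    [[0, 0, 0], [0, 0, -0.03], 100],
    [[0, 0, 0], [0, 0, -0.06], 100],
    [[0, 0, 0], [0, 0, -0.1], 100],
    [[0, 0, 0], [0, 0, -0.14], 100],
    [[0, 0, 0], [0, 0, -0.145], 50],
    [[0, 0, 0], [0, 0, -0.145], 0],
    [[0, 0, 0], [0, 0, -0.145], 0],
    [[0, 0, 0], [0, 0, -0.145], 0],
    [[0, 0, 0], [0, 0, -0.145], 0],
  ],
)

```text
time: 29.65
position: [0.5145, -0.2951, 0.1894]
tool_rot: [-3.132, -0.234, 0.002]
ft_force: [0.7, -0.4, -0.7]
grip_width: 0.991
```

```bash
python3 lk.py 16; python3 - <<'E'
import cv2,numpy as np
im=cv2.imread('pics/s16.png');a=cv2.resize(im[160:250,290:410],(800,600),interpolation=cv2.INTER_CUBIC);cv2.imwrite('pics/s16z.png',a)
E
```

```text
t 29.65 p [ 0.5145 -0.2951  0.1894] yaw 8.53 pitch -0.06 zax [-1.2e-03  8.0e-04 -1.0e+00] F [ 0.66 -0.39 -0.74] T [-0.01 -0.02 -0.02] g 0.991
t 29.7 p [ 0.5146 -0.2952  0.1896] yaw 8.53 pitch -0.05 zax [-9.e-04  6.e-04 -1.e+00] F [-0.92  0.41  1.12] T [0.02 0.04 0.04] g 0.992
t 29.75 p [ 0.5147 -0.2952  0.1898] yaw 8.53 pitch -0.03 zax [-7.e-04  4.e-04 -1.e+00] F [ 0.95 -0.21  0.44] T [-0.   -0.03  0.03] g 0.995
mean F [ 0.23 -0.07  0.27]
```

View pics/w16.png

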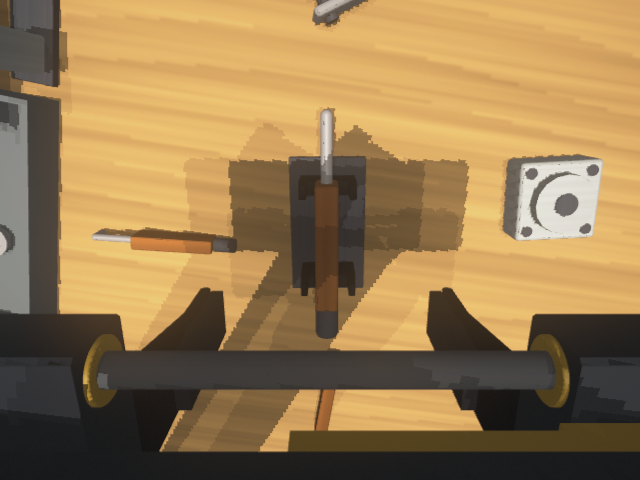

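View pics/s16z.png

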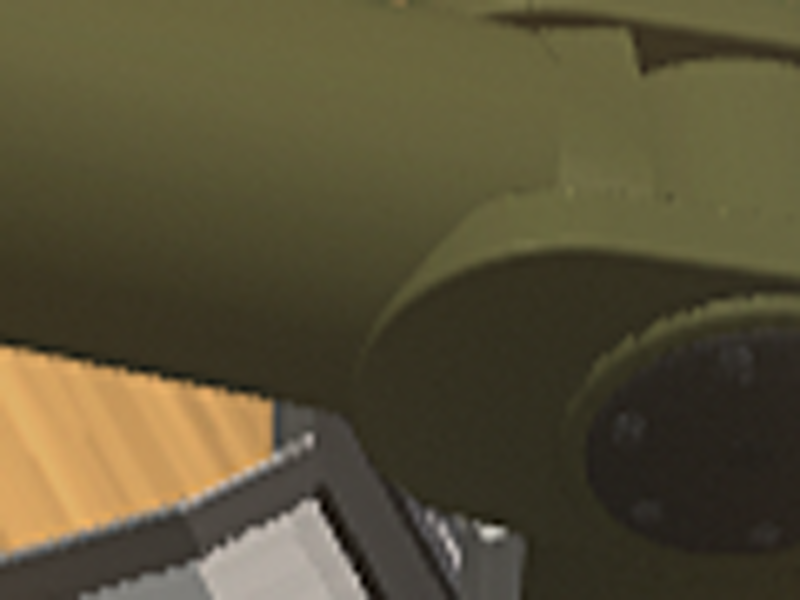

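View pics/s16.png

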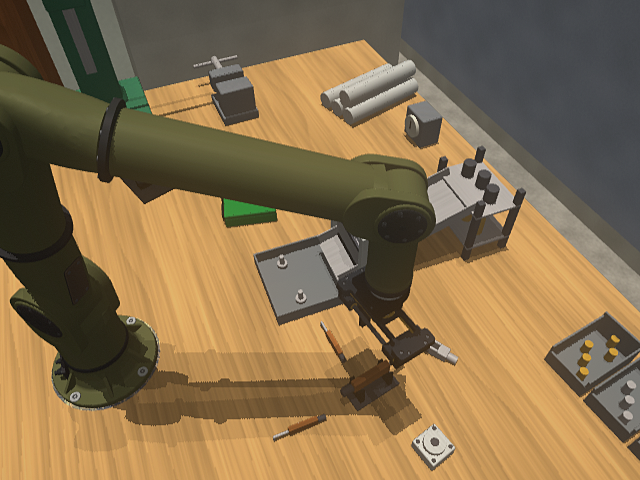

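step_arm(
  plan=[
    [[0, 0, 0], [-0.02, 0.012, -0.02], 0],
    [[0, 0, 0], [-0.06, 0.04, -0.04], 0],
    [[0, 0, 0], [-0.11, 0.07, -0.04], 0],
    [[0, 0, 0], [-0.16, 0.1, -0.04], 0],
    [[0, 0, 0], [-0.21, 0.13, -0.04], 0],
    [[0, 0, 0], [-0.25, 0.16, -0.04], 0],
    [[0, 0, 0], [-0.28, 0.18, -0.04], 0],
    [[0, 0, 0], [-0.3, 0.2, -0.04], 0],
    [[0, 0, 0], [-0.3, 0.2, -0.04], 0],
    [[0, 0, 0], [-0.3, 0.2, -0.04], 0],
  ],
)

```text
time: 31.0
position: [0.2488, -0.5368, 0.2301]
tool_rot: [-3.132, -0.235, -0.001]
ft_force: [-0.8, 0.6, -0.2]
grip_width: 1.001
```

```bash
python3 - <<'E'
from h import *
st();snap('side','s17');snap('top','t17');st()
im=cv2.imread('pics/s17.png');im2=cv2.imread('pics/side1.png')
f=lambda x:np.vstack([cv2.resize(x[170:260,310:400],(400,300),interpolation=cv2.INTER_CUBIC),cv2.resize(x[330:420,320:440],(400,300),interpolation=cv2.INTER_CUBIC)])
cv2.imwrite('pics/s17z.png',np.hstack([f(im2),f(im)]))
E
```

```text
t 31.0 p [ 0.2488 -0.5368  0.2301] yaw 8.59 pitch 0.04 zax [ 6.e-04  8.e-04 -1.e+00] F [-0.81  0.63 -0.22] T [ 0.05 -0.01 -0.03] g 1.001
t 31.1 p [ 0.2494 -0.5365  0.2303] yaw 8.67 pitch 0.03 zax [ 5.e-04  4.e-04 -1.e+00] F [ 0.44 -0.69 -0.55] T [ 0.01 -0.02  0.02] g 1.002
```

View pics/s17z.png

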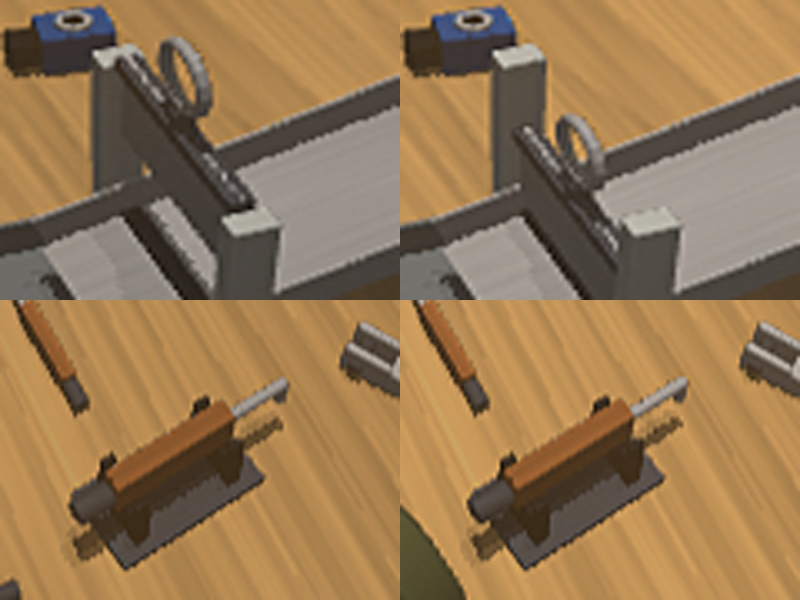

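View pics/t17.png

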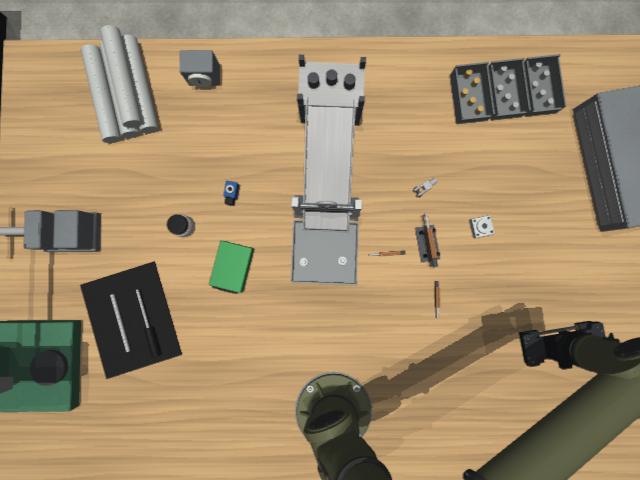

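```bash
python3 -c "
from h import *
print(ctrl.close_job())"
```

```text
the job is handed in; nothing more can be done
None
```

The gate is shut and bedded, the pole is back in both saddles of its rest, and the job was handed in at about 31 s of the 69 s.

- **Pull:** the gate slid at about 1.5 N. It stopped on the seal at TCP z ≈ 0.163 m, where the pull rose to about 7 N within 3 mm. I eased it to about 6–6.6 N and held it for well over 2 s. The highest averages I read were about 7 N and the highest single reading was about 8 N. Force was only read between moves, so any brief peak during a move was not seen.
- **Gate:** after unhooking, it stayed down. The ring centre came out at 0.185–0.189 m from two rough estimates, within the expected 0.182–0.192 m.
- **Pole:** before and after pictures show it lying as it did at the start. The bystanders look unmoved.
- **Contact:** the wrist pictures showed the gripper clear of the ring and gate, and the forces read at the stops gave no sign of touching.

One thing I did not explain: during the hold there was a side force of 2–3 N toward the robot. It was probably friction of the rod on the ring, and it vanished on unhooking.

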